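# Knock home a heat-sink push pin and show its tip in the inspection mirror

### The arm

A 6-joint arm with a two-finger parallel gripper is mounted at the origin on the work surface. World frame = base frame: x ahead of the robot, y to its left, z up, the work surface at z = 0. Lengths are in mm, angles in rad, forces in N, time in s.
With the tool pointing down it reaches from about 350 to 875 mm from the base axis. Payload 4.2 kg.
Tool frame: the origin (TCP) lies on the centre line of the jaws, within the pads' length; the fingertips stand 22 mm ahead of it and the grasp point (between the pads) lies 3 mm ahead of it (arm.nose_length is the distance from the TCP to the fingertips, in mm); z points along the fingers, x is the direction in which the jaws open and shut, and the axes are right-handed (so a half turn about z gives the same grasp; the last joint's range is limited). The gripper opens to 85 mm and grips with 20 to 120 N. Pads are 22 mm wide; open, the fingers measure 114 mm over their backs; the gripper's body (76 mm by 85 mm) begins 54 mm behind the grasp point. The pads swing forward as they close: fully open they stand 13 mm farther back than shut.
Start: joints at [-0.945, 0.385, 0.008, 0, -1.194, -0.259], TCP at [224.158, -583.397, 253.312] pointing down, gripper open.
Joint ranges: [-3.14, 3.14], [-1.21, 2.06], [-1.07, 1.41], [-3.16, 2.05], [-2.99, -0.16], [-3.1, 3.1]. Speed limits (rad/s): [2.79, 2.79, 3.14, 3.14, 3.14, 3.14].

### API

Orientations are given as a unit quaternion [x, y, z, w].
In Python, from bench import telemetry, get_image, workorder, nets, arm gives the robot as it stands.
- The arm moves only by the tool apply_moves, never from a script. Its argument "steps" is a list of rows, each an object with "hand": the opening, from 0 (shut) to 1 (fully open); "xyz": the shift along the tool's x, y, z in cm, a list of three; "delta_rot": the turn, a rotation vector about the tool's x, y, z in rad, a list of three. In form: [{"hand": hand, "xyz": [x, y, z], "delta_rot": [wx, wy, wz]}, ...]. A call has 1 to 12 rows; each row is the pose to reach, as a shift and turn from the pose commanded when the call began, along the tool's axes at that moment; what a row does not reach only later rows make up. A row lasts 1/12 s, in which the tool goes at most 41.7 mm and 7.16 degrees, less where a joint would pass 70% of its speed; a pose out of reach is approached as far as the arm can. A call with a gripper value outside its range is refused whole. The fingers move at their own pace and stop on an object; the grip force is fixed at half the most. Time passes only in rows, so rows that repeat a pose let the fingers close. It gives the time, the measured TCP pose, the force and the opening at its end, in the units of the state.
- telemetry.read_state(): the state, without advancing time (a new reading comes with each control period).
- get_image(name): name is "scene" or "top" or "wrist"; returns a dict with "frame" (384x512x3 uint8, blue, green, red), "fx", "fy", "cx", "cy" (pixels), "origin" and "orientation" of the camera in the world. Camera axes: x right, y down, z forward; pixel columns grow to the right and rows downward; lengths in mm; the calibration is good to about 2 mm. A picture is of the moment at which its call begins. There is no depth.
- workorder.job_done(): hands the job in, once; it reports no verdict.
Trained networks look in a picture, given as the dict that the camera call returned (one of the last four; its "shot" number tells which), for a name from the list of things; names that differ only in an ending like _2 or _b are one class to them, and where a whole thing is asked for, a point or a joint stands for the part that bears it (a point fixed in the world has none). Each returns a list of dicts, best first, with "confidence" (0 to 1); they miss things now and then, are a little off and sometimes report something else, mostly with a low value. They report only what shows in the picture. A call takes as long as a camera call. They do not tell look-alikes from the thing itself.
- nets.recognise(picture, label): "xyz" ([x, y, z] in mm, in world coordinates, good to about 4 mm: the middle of the surface that is visible of it).
- nets.outline_of(picture, label): "pixels" (384x512 bool, what is visible of it).
- nets.pinpoint(picture, label): "xyz" ([x, y, z] in mm, in world coordinates, good to about 4 mm: a listed point, or the origin of a listed thing).
The state is a dict: "clock": time; "joints": joint angles; "joint_vel": joint speeds; "joint_efforts": joint torques, N m; "position": TCP position; "ee_rot": TCP orientation; "contact_force": force on the tool from outside, world axes, zero at the start; "wrist_torque": the same for the moment, N m; "gripper_width": finger opening in mm.
Only numpy, scipy, OpenCV 4.12 (cv2) and the standard library are available. Lean on these libraries where they do the work, as an engineer would, in place of code of your own. Each camera call takes 0.05 s, during which the arm holds its last target.

### The job

Use the mallet to knock the red push pin of the heat sink fully home through the circuit board, without pressing it with the gripper itself, then put the mallet back on the blue mat and let go of it. Then take the orange handle of the sprung mirror under the board and turn the mirror until its reflected green aiming beam points straight at the pin's red tip, now showing below the board, so that the camera sees the tip in the mirror; finish while still holding the handle at that angle. Leave the other things on the bench where they are.

Things in the scene. Friction and masses are not known exactly. Their poses are not given: they have to be found in the camera images.
- pin (a joint): how far the red push pin has been driven down, in m: 0 = standing up as found, 0.012 = fully home. It slides straight down; about 6 to 8 N moves it slowly, its spring (1 N) cannot lift it again: it stays where it is driven
- pin_head (a point): centre of the flat top of the red push pin's head (disc 18 mm across), the face to strike. Stands 40 mm above the board's underside when up (z about 0.190), 28 mm when home; the heat sink's fins beside it are lower (18 mm above the underside), and so is the black pin's head (28 mm)
- pin_tip (a point): lower end of the red pin's red barbed tip (9 mm across), the marker to be seen in the mirror. Inside the board until the pin is driven; 11 mm below the board's underside (z about 0.139) when home
- other_pin: black push pin at the other end of the heat sink, already home; leave it. It stands 68 mm from the red pin, along the rig's x; which of the two ends has the red pin varies. Origin on its axis at the board's underside
- board: green circuit board, 150 x 138 x 3 mm, lying fixed on the two rails of the rig, its axes parallel to the rig's; origin at the centre of its underside, z = 0.150. The board sits up to 12 mm either way along the rig's x
- rig: fixed inspection rig: grey base plate 330 x 200 x 12 mm, two rails carrying the board (lips up to z = 0.158), camera at its +x end, mirror under the board. Origin on the bench surface right below the mirror's pivot; its x axis points from the mirror to the camera, z up; its yaw varies by up to 0.2 rad
- mirror_pivot (a point): point on the mirror's face about which it turns, z = 0.075; the axis is level, along the rig's y, and passes through this point
- camera_lens (a point): front of the inspection camera, 160 mm from the mirror pivot along the rig's +x, at the same height; it looks level at the mirror along a thin green aiming beam
- mirror (a joint): angle of the mirror (62 x 56 mm glass), rad, 0 to 1.13. At 0, its sprung rest, the face looks to the camera and 15 degrees upward; it looks up more as the angle grows. The reflected beam leaves at 0.524 + 2 x angle above the rig's +x. Let go, it springs back to 0: holding takes 1.3 to 3.5 N at the grip; the crossbar turns easily between finger pads
- lever_grip (a point): grip point on the orange crossbar of the mirror's lever, a 14 mm round bar 58 mm long along the rig's y, 26 mm from its joined end. 134 mm to the rig's -y side of the pivot; at angle q it is 0.12*sin(0.5585-q) along the rig's x from the pivot and 0.12*cos(0.5585-q) above it. Turning pulls it from the camera side to the rig's -x. Pinch from above, fingers closing along the rig's x
- beam_origin (a point): start of the reflected part of the green aiming beam, at the mirror pivot. Its x axis points along the reflected beam, its y axis along the rig's y, its z axis across the beam. The mirror shows the red tip to the camera when the tip lies on this x axis, seen along the rig's y. Only 56 mm of the beam is drawn
- mat: blue mat, 240 x 200 x 4 mm, fixed; origin at the centre of its underside, x along its 240 mm side
- mallet: small mallet standing on one face of its head, handle level: head an upright cylinder 44 mm across and 60 mm tall, handle wooden, 16 mm wide, 20 mm high, from 18 to 143 mm behind the head's axis along its own -x; 0.18 to 0.28 kg, nearly all in the head. Origin at the centre of the head's lower face; z is the head's axis
- mallet_head (a point): centre of the mallet's head, 30 mm above its lower face
- mallet_handle (a point): a good place to grip the handle: on its centre line, 50 mm from the head's axis, 30 mm above the head's lower face; grip with the fingers closing along the mallet's y
- screwdriver: bystander: blue-handled screwdriver lying on the bench
- spool: bystander: grey spool, 60 mm across, 42 mm tall; origin at the centre of its underside
- handset: bystander: black flat handset, 150 x 72 x 8 mm; origin at the centre of its underside
- cup: bystander: white cup, 72 mm across, 90 mm tall; origin at the centre of its underside
Mind the look-alikes: they are no part of the job. Of the things that look like the mallet, the smaller one is meant.

How it is judged:
By the outcome, as a careful person would: the job done as asked, in the order asked, and still so for the second after the job is handed in, while the arm keeps its last pose, push and grip.
It also fails if it takes over 48 s, if anything falls off the work surface, if the arm or the gripper's body presses on something with over 40 N, if the wrist force passes 120 N, or if a joint passes its speed limit or range.

## Working session

There is one attempt and no reset: what is moved stays moved. The work goes in short steps, Python scripts to look and compute and a tool call to move; the robot and the scene stay as the last step left them, time stands still between calls to the robot, and variables do not carry over. Pictures are saved under pics/ and viewed, and the job is handed in when it is done.

Besides the shell and the picture viewer there is one more tool, called after "Emit:" by a JSON object that holds its "fn" and its "kwargs", one argument or row to a line. apply_moves: Moves the arm, as the interface text tells. Its arguments: {"type":"object","properties":{"steps":{"type":"array"}},"required":["steps"]}

```bash
ls; mkdir -p pics
cat > h.py <<'E'
import numpy as np, cv2
from scipy.spatial.transform import Rotation as R
from bench import telemetry, get_image, workorder, nets, arm
def save(p,n): cv2.imwrite('pics/'+n+'.png',p["frame"])
def crop(p,n,x0,x1,y0,y1,s): cv2.imwrite('pics/'+n+'.png',cv2.resize(p["frame"][y0:y1,x0:x1],None,fx=s,fy=s,interpolation=cv2.INTER_CUBIC))
def camR(p):
    o=np.array(p["orientation"]); return R.from_quat(o) if o.shape==(4,) else R.from_matrix(o)
def proj(p,X):
    c=camR(p).inv().apply(np.array(X,float)-p["origin"]); return np.array([p["fx"]*c[0]/c[2]+p["cx"],p["fy"]*c[1]/c[2]+p["cy"]])
def ray(p,u,v,z):
    d=camR(p).apply([(u-p["cx"])/p["fx"],(v-p["cy"])/p["fy"],1]); o=np.array(p["origin"]); return o+d*(z-o[2])/d[2]
E
python3 - <<'E'
from h import *
s=telemetry.read_state(); print({k:np.round(v,3).tolist() for k,v in s.items()})
for n in ["scene","top"]:
    p=get_image(n); save(p,n+'0'); print(n,p["origin"],p["orientation"],p["fx"],p["cx"],p["shot"])
    for l in ["mallet","mallet_head","mallet_handle","mat","pin_head","other_pin","rig","board","mirror_pivot","camera_lens","lever_grip","screwdriver","spool","handset","cup"]:
        try: print(l,[(np.round(d["xyz"]).tolist(),round(d["confidence"],2)) for d in nets.pinpoint(p,l)][:4])
        except Exception as e: print(l,e)
E
```

```text
pics
{'clock': 0.0, 'joints': [-0.945, 0.386, 0.007, -0.0, -1.194, -0.259], 'joint_vel': [0.0, -0.001, 0.0, 0.001, 0.001, 0.001], 'joint_efforts': [-0.001, -39.229, 18.84, 4.186, -0.005, -0.0], 'position': [223.956, -582.914, 252.217], 'ee_rot': [0.566, 0.824, 0.001, -0.001], 'contact_force': [0.321, 0.226, 0.8], 'wrist_torque': [0.033, -0.055, 0.014], 'gripper_width': 85.324}
scene [1001.9457468   428.68004768 1170.66963599] [ 0.40960748  0.86610601 -0.25944061 -0.12154281] 357.28677090275653 255.78595131029533 1
mallet [([607.0, -284.0, 3.0], 0.81), ([199.0, -465.0, -0.0], 0.55)]
mallet_head [([606.0, -284.0, 37.0], 0.61), ([192.0, -464.0, 39.0], 0.58)]
mallet_handle [([558.0, -277.0, 36.0], 0.88), ([236.0, -413.0, 39.0], 0.62)]
mat [([545.0, -281.0, 4.0], 0.56)]
pin_head [([608.0, 135.0, 189.0], 0.48)]
other_pin [([542.0, 131.0, 147.0], 0.53)]
rig [([578.0, 133.0, -3.0], 0.76)]
board [([576.0, 132.0, 148.0], 0.6)]
mirror_pivot [([578.0, 132.0, 76.0], 0.93)]
camera_lens [([740.0, 141.0, 77.0], 0.79)]
lever_grip [([651.0, 2.0, 176.0], 0.43)]
screwdriver [([419.0, 290.0, 0.0], 0.81)]
[... 339 characters left out ...]
287.0, 37.0], 0.74), ([196.0, -466.0, 38.0], 0.66)]
mallet_handle [([237.0, -416.0, 40.0], 0.83), ([559.0, -282.0, 35.0], 0.69), ([607.0, 134.0, 151.0], 0.58)]
mat [([549.0, -285.0, -3.0], 0.93)]
pin_head [([608.0, 133.0, 189.0], 0.47)]
other_pin [([539.0, 133.0, 150.0], 0.57)]
rig [([622.0, 376.0, -1.0], 0.61), ([576.0, 136.0, 152.0], 0.54), ([522.0, 471.0, -4.0], 0.17)]
board [([571.0, 135.0, 151.0], 0.63)]
mirror_pivot []
camera_lens [([740.0, 139.0, 77.0], 0.72)]
lever_grip []
screwdriver [([422.0, 290.0, -0.0], 0.63)]
spool [([521.0, 472.0, -3.0], 0.73), ([432.0, 399.0, -1.0], 0.66)]
handset [([621.0, 379.0, -2.0], 0.84), ([574.0, 134.0, 149.0], 0.48)]
cup [([525.0, 469.0, -3.0], 0.73)]
```

View pics/scene0.png

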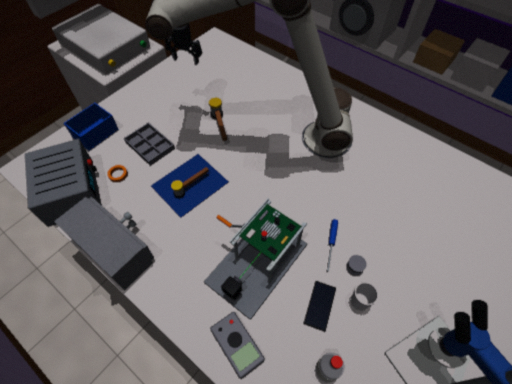

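View pics/top0.png

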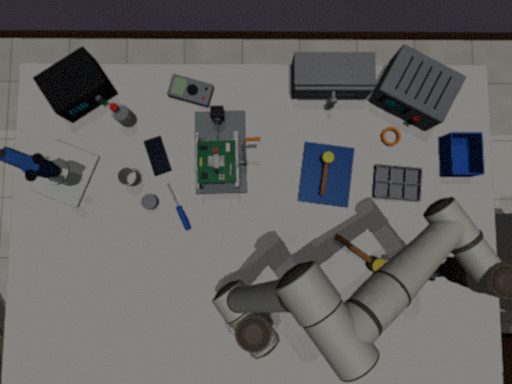

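The two mallet look-alikes in the scene image are one on the mat (head at 178,188) and one on the bare bench (head at 216,105). I'll measure both for size in enlarged crops.

Run:
```python
from h import *
p=get_image("scene"); q=get_image("top")
a=cv2.resize(p["frame"][70:220,140:260],None,fx=4,fy=4,interpolation=cv2.INTER_CUBIC)
cv2.imwrite('pics/mal.png',a)
crop(q,'rigtop',190,300,90,200,5)
crop(q,'maltop',290,420,135,285,4)
crop(p,'rigsc',195,320,190,320,5)
for nm,pic in (("scene",p),("top",q)):
  for d in nets.outline_of(pic,"mallet")[:3]:
    m=d["pixels"].astype(np.uint8); ys,xs=np.nonzero(m); r=cv2.minAreaRect(np.column_stack([xs,ys]).astype(np.float32))
    b=cv2.boxPoints(r); W=np.array([ray(pic,u,v,30) for u,v in b]); print(nm,d["confidence"],np.round(r[0]),m.sum(),[round(float(np.linalg.norm(W[i]-W[(i+1)%4]))) for i in (0,1)])
```

```text
scene 0.66 [188. 179.] 333 [174, 76]
scene 0.56 [217. 119.] 292 [52, 264]
top 0.56 [357. 253.] 403 [57, 210]
```

View pics/mal.png

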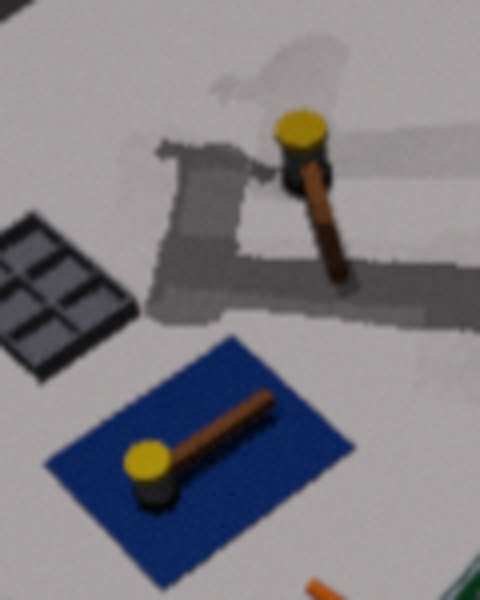

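View pics/maltop.png

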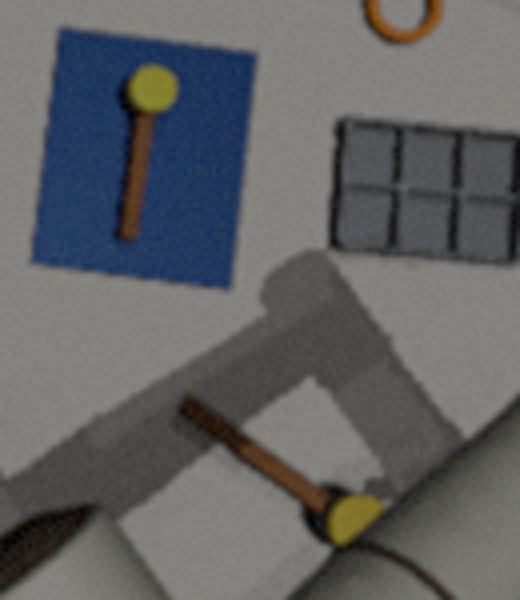

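View pics/rigtop.png

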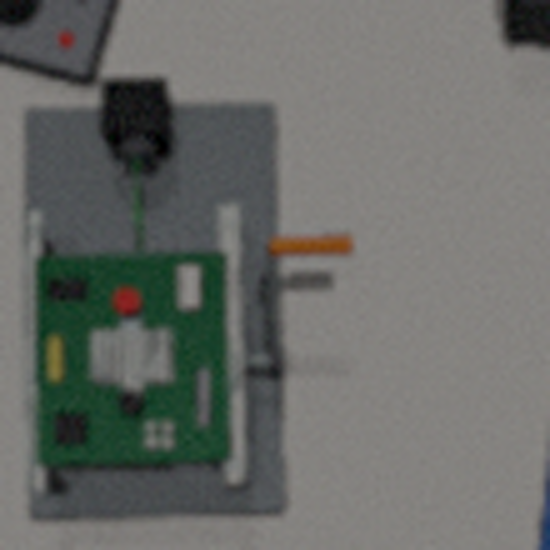

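View pics/rigsc.png

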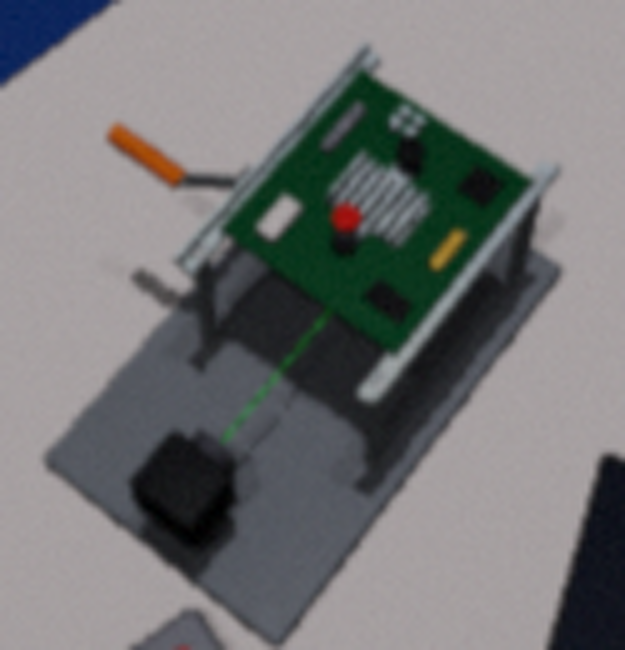

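The mallet on the mat (scene 178,188, about 174 mm long) is smaller than the one on the bench (216,105, over 210 mm). So the mat mallet is the one meant. Next I'll measure its yaw and the rig's.

```bash
cat >> h.py <<'E'
def colmask(p,f):
    hsv=cv2.cvtColor(cv2.GaussianBlur(p["frame"],(3,3),0),cv2.COLOR_BGR2HSV); return f(hsv[...,0].astype(int),hsv[...,1].astype(int),hsv[...,2].astype(int))
def plan(tgt,yawx,tilt=None,cur=None,state=None):
    """shift (cm) & rotvec in tool axes from measured pose to target pos, pointing down with tool x at world angle yawx"""
    s=state or telemetry.read_state(); r=R.from_quat(s["ee_rot"]); 
    x=np.array([np.cos(yawx),np.sin(yawx),0]); z=np.array([0,0,-1.]); y=np.cross(z,x)
    T=R.from_matrix(np.column_stack([x,y,z]))
    return np.round(r.inv().apply(np.array(tgt)-s["position"])/10,3),np.round((r.inv()*T).as_rotvec(),4)
E
python3 - <<'E'
from h import *
p=get_image("top"); s=get_image("scene")
def comp(m,pt,rad):
    n,l,st,c=cv2.connectedComponentsWithStats(m.astype(np.uint8)); o=[i for i in range(1,n) if np.hypot(*(c[i]-pt))<rad and st[i,4]>8]
    return [(i,st[i,4],c[i]) for i in o],l
for nm,q in (("top",p),("scene",s)):
    br=colmask(q,lambda h,S,V:((h<16)|(h>172))&(S>110)&(V>40)); ye=colmask(q,lambda h,S,V:(h>20)&(h<34)&(S>120)&(V>70))
    c0=proj(q,[560,-280,40]); y0=proj(q,[606,-285,64])
    cs,l=comp(br,c0,25); print(nm,'brown',cs)
    for i,a,c in cs:
        ys,xs=np.nonzero(l==i); W=np.array([ray(q,u,v,44)[:2] for u,v in zip(xs,ys)]); m=W.mean(0); u,S,vt=np.linalg.svd(W-m); d=vt[0]*np.sign(vt[0,0]); t=(W-m)@d
        print(a,m.round(1),'yaw',np.arctan2(d[1],d[0]).round(3),'ends',t.min().round(1),t.max().round(1))
    cs,l=comp(ye,y0,15)
    for i,a,c in cs: print('head top',a,ray(q,*c,64).round(1))
    rd=colmask(q,lambda h,S,V:((h<8)|(h>172))&(S>150)&(V>90)); cs,l=comp(rd,proj(q,[608,134,190]),15)
    for i,a,c in cs: print('pin red',a,ray(q,*c,190).round(1))
    gr=colmask(q,lambda h,S,V:(h>45)&(h<85)&(S>100)&(V>30)); cs,l=comp(gr,proj(q,[574,134,153]),25)
    for i,a,c in cs:
        ys,xs=np.nonzero(l==i)
        if a<200: continue
        W=np.array([ray(q,u,v,153)[:2] for u,v in zip(xs,ys)]).astype(np.float32); print('board',a,cv2.minAreaRect(W))
    og=colmask(q,lambda h,S,V:(h>4)&(h<18)&(S>150)&(V>110)); cs,l=comp(og,proj(q,[645,0,177]),20)
    for i,a,c in cs:
        ys,xs=np.nonzero(l==i); W=np.array([ray(q,u,v,177)[:2] for u,v in zip(xs,ys)]); m=W.mean(0); u,S,vt=np.linalg.svd(W-m); d=vt[0]*np.sign(vt[0,1]); t=(W-m)@d
        print('bar',a,m.round(1),'yaw',(np.arctan2(d[1],d[0])-np.pi/2).round(3),t.min().round(1),t.max().round(1))
# rig base corners from top crop (px/5+offset)
for u,v in [(28,108),(272,105),(32,515),(285,512)]: print(ray(p,190+u/5,90+v/5,12).round(1))
E
```

```text
top brown [(7, np.int32(97), array([323.44329897, 178.06185567]))]
97 [ 529.2 -269. ] yaw -0.141 ends -58.3 58.0
head top 95 [ 607.1 -281.2   64. ]
pin red 17 [608.6 134.  190. ]
board 914 ((573.5733032226562, 133.34259033203125), (147.1587677001953, 128.163818359375), 0.47745925188064575)
bar 28 [651.1   7.7] yaw 0.005 -22.7 22.7
scene brown [(31, np.int32(91), array([194.65934066, 176.67032967]))]
91 [ 530.  -268.6] yaw -0.142 ends -58.1 53.9
head top 91 [ 608.5 -282.    64. ]
pin red 20 [608.2 134.8 190. ]
board 1222 ((599.3184814453125, 133.67454528808594), (194.7138671875, 133.60252380371094), 1.716293215751648)
bar 48 [649.3   5.7] yaw 0.026 -25.8 25.3
[796.7 229.9  12. ]
[800.1  35.8  12. ]
[472.  221.2  12. ]
[475.3  23.7  12. ]
```

Run:
```python
from h import *
print(plan([562.9,-275.1,140],1.429))
```

```text
(array([16.63 , 42.678, 11.331]), array([-0.    , -0.    ,  0.5086]))
```

Emit:
{"fn": "apply_moves", "kwargs": {
  "steps": [
    {"hand":1,"xyz":[16.6,42.7,11.3],"delta_rot":[0,0,0.509]},
    {"hand":1,"xyz":[16.6,42.7,11.3],"delta_rot":[0,0,0.509]},
    {"hand":1,"xyz":[16.6,42.7,11.3],"delta_rot":[0,0,0.509]},
    {"hand":1,"xyz":[16.6,42.7,11.3],"delta_rot":[0,0,0.509]},
    {"hand":1,"xyz":[16.6,42.7,11.3],"delta_rot":[0,0,0.509]},
    {"hand":1,"xyz":[16.6,42.7,11.3],"delta_rot":[0,0,0.509]},
    {"hand":1,"xyz":[16.6,42.7,11.3],"delta_rot":[0,0,0.509]},
    {"hand":1,"xyz":[16.6,42.7,11.3],"delta_rot":[0,0,0.509]},
    {"hand":1,"xyz":[16.6,42.7,11.3],"delta_rot":[0,0,0.509]},
    {"hand":1,"xyz":[16.6,42.7,11.3],"delta_rot":[0,0,0.509]},
    {"hand":1,"xyz":[16.6,42.7,11.3],"delta_rot":[0,0,0.509]},
    {"hand":1,"xyz":[16.6,42.7,11.3],"delta_rot":[0,0,0.509]}
  ]
}}

```text
clock: 2.9
position: [565.7, -272.3, 139.1]
ee_rot: [0.755, 0.656, -0.0, -0.0]
contact_force: [-0.6, -0.8, 0.5]
gripper_width: 85.4
```

Emit:
{"fn": "apply_moves", "kwargs": {
  "steps": [
    {"hand":1,"xyz":[0,0,0],"delta_rot":[0,0,0]},
    {"hand":1,"xyz":[0,0,0],"delta_rot":[0,0,0]}
  ]
}}

```text
clock: 3.07
position: [563.9, -274.2, 139.6]
ee_rot: [0.755, 0.656, -0.0, -0.001]
contact_force: [-0.1, -0.5, 0.7]
gripper_width: 85.7
```

Run:
```python
from h import *
p=get_image("wrist"); save(p,'w1')
print(p["origin"],p["fx"])
s=telemetry.read_state(); print(s["position"],s["clock"])
for l in ("mallet_head","mallet_handle"): print(l,[(np.round(d["xyz"],1).tolist(),round(d["confidence"],2)) for d in nets.pinpoint(p,l)])
print(plan([562.9,-275.1,37],1.429))
```

```text
[ 481.97240856 -262.63338531  260.6793069 ] 335.3641725548581
[ 563.16989526 -275.11306909  140.12936797] 3.1167
mallet_head [([608.5, -287.3, 36.2], 0.88)]
mallet_handle [([555.7, -277.4, 33.4], 0.66)]
(array([ 0.108,  0.014, 10.374]), array([ 0.0003,  0.0001, -0.0015]))
```

View pics/w1.png

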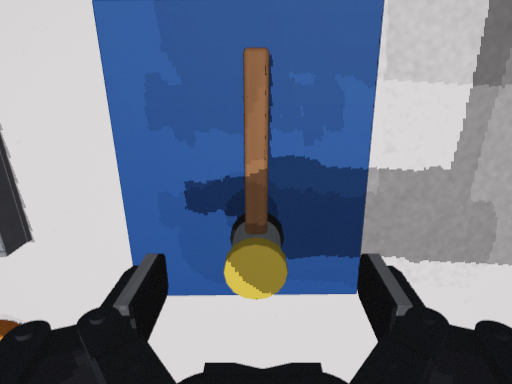

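The wrist view shows the handle at column 256, midway between the pads (about 150 and 375) and aligned with them. Descending to grip.

Emit:
{"fn": "apply_moves", "kwargs": {
  "steps": [
    {"hand":1,"xyz":[0,0,3.5],"delta_rot":[0,0,0]},
    {"hand":1,"xyz":[0,0,7],"delta_rot":[0,0,0]},
    {"hand":1,"xyz":[0,0,9.5],"delta_rot":[0,0,0]},
    {"hand":1,"xyz":[0,0,10.3],"delta_rot":[0,0,0]},
    {"hand":1,"xyz":[0,0,10.3],"delta_rot":[0,0,0]},
    {"hand":0,"xyz":[0,0,10.3],"delta_rot":[0,0,0]},
    {"hand":0,"xyz":[0,0,10.3],"delta_rot":[0,0,0]},
    {"hand":0,"xyz":[0,0,10.3],"delta_rot":[0,0,0]},
    {"hand":0,"xyz":[0,0,10.3],"delta_rot":[0,0,0]},
    {"hand":0,"xyz":[0,0,10.3],"delta_rot":[0,0,0]},
    {"hand":0,"xyz":[0,0,10.3],"delta_rot":[0,0,0]},
    {"hand":0,"xyz":[0,0,10.3],"delta_rot":[0,0,0]}
  ]
}}

```text
clock: 4.22
position: [563.6, -275.5, 38.4]
ee_rot: [0.755, 0.655, 0.0, 0.001]
contact_force: [-1.6, -0.4, 4.0]
gripper_width: 15.0
```

Emit:
{"fn": "apply_moves", "kwargs": {
  "steps": [
    {"hand":0,"xyz":[0,0,0],"delta_rot":[0,0,0]},
    {"hand":0,"xyz":[0,0,0],"delta_rot":[0,0,0]},
    {"hand":0,"xyz":[0,0,0],"delta_rot":[0,0,0]},
    {"hand":0,"xyz":[0,0,0],"delta_rot":[0,0,0]}
  ]
}}

```text
clock: 4.55
position: [563.6, -275.5, 38.4]
ee_rot: [0.755, 0.655, 0.0, 0.001]
contact_force: [-1.2, -0.0, 4.8]
gripper_width: 14.9
```

Emit:
{"fn": "apply_moves", "kwargs": {
  "steps": [
    {"hand":0,"xyz":[0,0,-2],"delta_rot":[0,0,0]},
    {"hand":0,"xyz":[0,0,-5],"delta_rot":[0,0,0]},
    {"hand":0,"xyz":[0,0,-9],"delta_rot":[0,0,0]},
    {"hand":0,"xyz":[0,0,-13],"delta_rot":[0,0,0]},
    {"hand":0,"xyz":[2,-0.2,-17],"delta_rot":[0,0,0]},
    {"hand":0,"xyz":[5,-0.6,-20],"delta_rot":[0,0,0]},
    {"hand":0,"xyz":[9,-1.1,-23],"delta_rot":[0,0,0]},
    {"hand":0,"xyz":[13,-1.6,-24.5],"delta_rot":[0,0,0]},
    {"hand":0,"xyz":[17,-2.1,-24.5],"delta_rot":[0,0,0]},
    {"hand":0,"xyz":[21,-2.6,-24.5],"delta_rot":[0,0,0]},
    {"hand":0,"xyz":[25,-3.1,-24.5],"delta_rot":[0,0,0]},
    {"hand":0,"xyz":[29,-3.6,-24.5],"delta_rot":[0,0,0]}
  ]
}}

```text
clock: 5.55
position: [567.5, 12.0, 281.6]
ee_rot: [0.756, 0.655, -0.0, -0.001]
contact_force: [1.0, -1.1, -2.8]
gripper_width: 15.0
```

Run:
```python
from h import *
s=telemetry.read_state(); print(s["position"],s["contact_force"])
print(plan([570.8,139.8,255],1.429))
```

```text
[567.50342714  11.97271506 281.56285017] [ 0.96999398 -1.0665107  -2.80593686]
(array([12.699, -1.486,  2.664]), array([-0.0017, -0.0004, -0.0008]))
```

Emit:
{"fn": "apply_moves", "kwargs": {
  "steps": [
    {"hand":0,"xyz":[4,-0.5,0.5],"delta_rot":[0,0,0]},
    {"hand":0,"xyz":[8,-1,1.5],"delta_rot":[0,0,0]},
    {"hand":0,"xyz":[11,-1.4,2.3],"delta_rot":[0,0,0]},
    {"hand":0,"xyz":[12.2,-1.5,2.7],"delta_rot":[0,0,0]},
    {"hand":0,"xyz":[12.2,-1.5,2.7],"delta_rot":[0,0,0]},
    {"hand":0,"xyz":[12.2,-1.5,2.7],"delta_rot":[0,0,0]}
  ]
}}

```text
clock: 6.05
position: [570.4, 133.1, 254.1]
ee_rot: [0.755, 0.656, -0.001, -0.0]
contact_force: [-0.7, -0.2, -2.1]
gripper_width: 15.0
```

Run:
```python
from h import *
s=telemetry.read_state(); print(s["position"],s["contact_force"],s["clock"])
p=get_image("wrist"); save(p,'w2')
q=get_image("scene"); crop(q,'s2',195,320,160,290,5)
print(plan([570.8,139.8,255],1.429))
for pic in (p,q):
  for l in ("mallet_head","pin_head"): print(l,[(np.round(d["xyz"],1).tolist(),round(d["confidence"],2)) for d in nets.pinpoint(pic,l)][:3])
```

```text
[570.39713737 133.07167022 254.12141672] [-0.73599078 -0.22435773 -2.13608478] 6.05
(array([ 0.784, -0.125,  0.021]), array([-0.0005,  0.0004, -0.0014]))
mallet_head [([613.2, 128.3, 248.7], 0.57)]
pin_head []
mallet_head [([193.5, -464.1, 40.2], 0.9), ([616.1, 124.1, 250.6], 0.72)]
pin_head [([438.2, 399.6, -1.4], 0.32)]
```

View pics/w2.png

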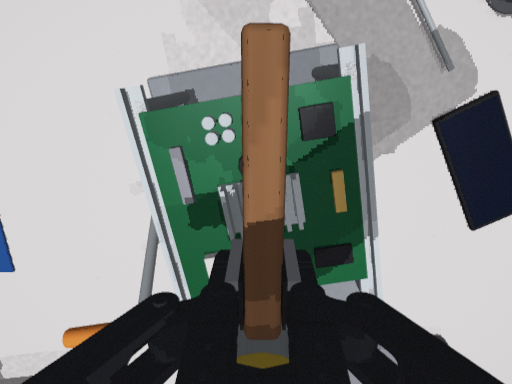

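View pics/s2.png

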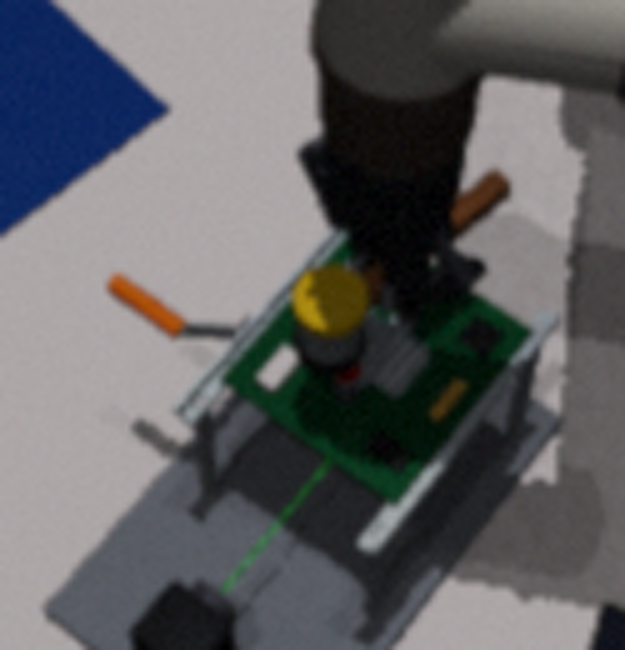

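Run:
```python
from h import *
p=get_image("wrist"); q=get_image("scene"); s=telemetry.read_state(); P=np.array(s["position"])
print(camR(p).apply([0,0,1]), p["origin"]-P, s["clock"])
r=R.from_quat(s["ee_rot"]); fx=r.apply([0,1,0]); print(fx)
# mallet pts in (along fwd from grip a, up b, side c) relative grip point
for th in (0,.1,.2,.3):
    def pt(a,b,c): # pitch nose down about grip
        a2=a*np.cos(th)+b*np.sin(th); b2=-a*np.sin(th)+b*np.cos(th)
        return P+[0,0,-4.4]+fx*a2+np.array([0,0,b2])+r.apply([1,0,0])*c
    print(th,'back',[proj(p,pt(-99,10,c)).round() for c in(-8,8)],'front',[proj(p,pt(22,10,c)).round() for c in (-8,8)],'top c',proj(q,pt(44,30,0)).round(1),'bot',proj(q,pt(44,-30,0)).round(1))
ye=colmask(q,lambda h,S,V:(h>20)&(h<34)&(S>120)&(V>70)); n,l,st,c=cv2.connectedComponentsWithStats(ye.astype(np.uint8)); print([(st[i,4],c[i].round(1)) for i in range(1,n) if st[i,4]>20])
```

```text
[ 0.31935571 -0.04487919 -0.9465716 ] [-82.0030215   11.57806584 121.02281325] 6.45
[ 9.89720921e-01 -1.43011791e-01  3.56637822e-04]
0 back [array([237.,  19.]), array([288.,  18.])] front [array([244., 333.]), array([282., 333.])] top c [260.6 218.4] bot [260.4 228.1]
0.1 back [array([235.,  19.]), array([291.,  19.])] front [array([244., 331.]), array([281., 331.])] top c [259.8 219.7] bot [261.2 228.1]
0.2 back [array([232.,  24.]), array([294.,  24.])] front [array([245., 328.]), array([281., 328.])] top c [259.2 221. ] bot [262. 228.]
0.3 back [array([229.,  34.]), array([297.,  34.])] front [array([245., 325.]), array([281., 325.])] top c [258.8 222.2] bot [263.  227.8]
[(np.int32(23), array([110.,  61.])), (np.int32(99), array([214.9, 102.2])), (np.int32(145), array([259.5, 219.3]))]
```

Run:
```python
from h import *
s=telemetry.read_state(); print(s["position"],s["contact_force"],s["clock"]); print(plan([570.8,139.8,255],1.429))
```

```text
[571.09724049 131.95656915 255.61629321] [-0.19718456 -0.24406921 -2.40384697] 6.45
(array([ 0.772, -0.142,  0.062]), array([ 0.0004, -0.0003, -0.0017]))
```

Emit:
{"fn": "apply_moves", "kwargs": {
  "steps": [
    {"hand":0,"xyz":[0.75,-0.12,0],"delta_rot":[0,0,0]},
    {"hand":0,"xyz":[0.75,-0.12,0],"delta_rot":[0,0,0]},
    {"hand":0,"xyz":[0.75,-0.12,1.0],"delta_rot":[0,0,0]},
    {"hand":0,"xyz":[0.75,-0.12,2.0],"delta_rot":[0,0,0]},
    {"hand":0,"xyz":[0.75,-0.12,2.7],"delta_rot":[0,0,0]},
    {"hand":0,"xyz":[0.75,-0.12,3.3],"delta_rot":[0,0,0]},
    {"hand":0,"xyz":[0.75,-0.12,3.6],"delta_rot":[0,0,0]}
  ]
}}

```text
clock: 7.03
position: [570.3, 140.1, 218.8]
ee_rot: [0.755, 0.655, -0.001, -0.0]
contact_force: [-3.1, -0.2, 4.6]
gripper_width: 15.0
```

Run:
```python
from h import *
s=telemetry.read_state(); print(s["position"],s["contact_force"],s["wrist_torque"],s["clock"]); 
q=get_image("scene"); crop(q,'s3',215,305,180,270,6)
```

```text
[570.33321632 140.13034839 218.81334319] [-3.06337791 -0.24568153  4.6478531 ] [ 0.01274379  0.98958873 -0.02818892] 7.0333
```

View pics/s3.png

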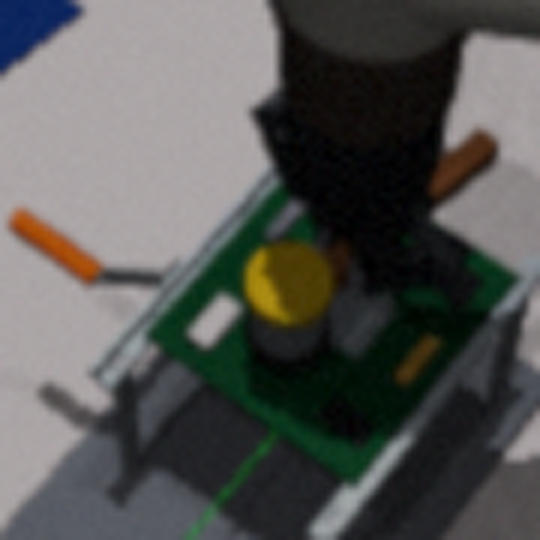

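The force has risen by about 7 N, so the pin is moving. I'll keep pressing.

Emit:
{"fn": "apply_moves", "kwargs": {
  "steps": [
    {"hand":0,"xyz":[0,0,0.3],"delta_rot":[0,0,0]},
    {"hand":0,"xyz":[0,0,0.5],"delta_rot":[0,0,0]},
    {"hand":0,"xyz":[0,0,0.6],"delta_rot":[0,0,0]},
    {"hand":0,"xyz":[0,0,0.6],"delta_rot":[0,0,0]}
  ]
}}

```text
clock: 7.42
position: [571.0, 140.3, 213.7]
ee_rot: [0.756, 0.655, 0.0, 0.0]
contact_force: [-3.3, -0.5, 4.0]
gripper_width: 15.1
```

Emit:
{"fn": "apply_moves", "kwargs": {
  "steps": [
    {"hand":0,"xyz":[0,0,0.15],"delta_rot":[0,0,0]},
    {"hand":0,"xyz":[0,0,0.25],"delta_rot":[0,0,0]},
    {"hand":0,"xyz":[0,0,0.25],"delta_rot":[0,0,0]},
    {"hand":0,"xyz":[0,0,0.25],"delta_rot":[0,0,0]}
  ]
}}

```text
clock: 7.75
position: [571.0, 140.3, 212.3]
ee_rot: [0.755, 0.655, 0.001, 0.0]
contact_force: [-5.5, -1.0, 8.0]
gripper_width: 15.1
```

Run:
```python
from h import *
s=telemetry.read_state(); print(s["position"],s["contact_force"],s["wrist_torque"],s["clock"]); 
p=get_image("wrist"); save(p,'w4'); q=get_image("scene"); crop(q,'s4',215,305,180,270,6)
```

```text
[570.99730985 140.31589723 212.26277657] [-5.54790147 -1.02181566  8.03720889] [-0.14756703  1.43180499  0.00433101] 7.75
```

View pics/w4.png

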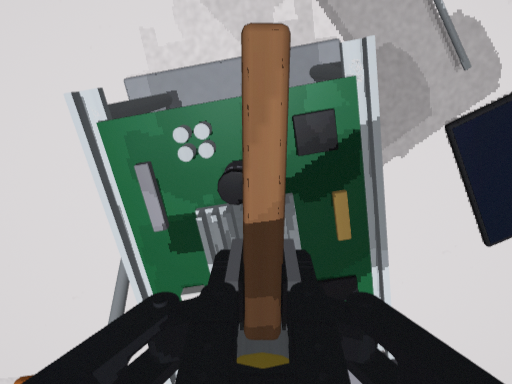

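View pics/s4.png

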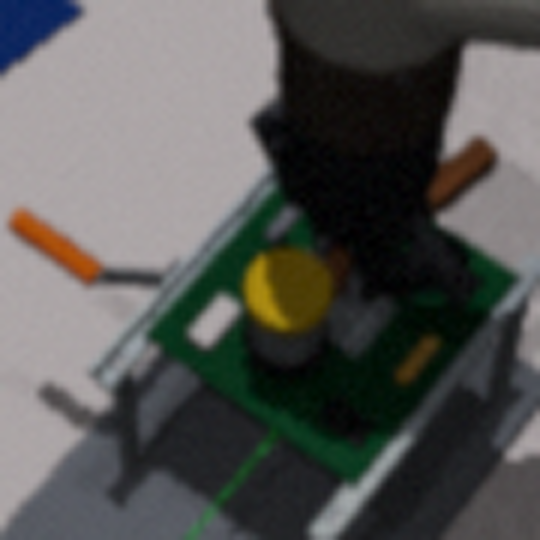

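Emit:
{"fn": "apply_moves", "kwargs": {
  "steps": [
    {"hand":0,"xyz":[0,0,0.3],"delta_rot":[0,0,0]},
    {"hand":0,"xyz":[0,0,0.6],"delta_rot":[0,0,0]},
    {"hand":0,"xyz":[0,0,0.6],"delta_rot":[0,0,0]},
    {"hand":0,"xyz":[0,0,0.6],"delta_rot":[0,0,0]}
  ]
}}

```text
clock: 8.18
position: [571.0, 140.1, 211.5]
ee_rot: [0.755, 0.656, 0.002, 0.002]
contact_force: [-15.3, -0.9, 27.1]
gripper_width: 14.9
```

Emit:
{"fn": "apply_moves", "kwargs": {
  "steps": [
    {"hand":0,"xyz":[0,0,-1.5],"delta_rot":[0,0,0]},
    {"hand":0,"xyz":[0,0,-4.5],"delta_rot":[0,0,0]},
    {"hand":0,"xyz":[-2,0.2,-7.5],"delta_rot":[0,0,0]},
    {"hand":0,"xyz":[-5,0.6,-8],"delta_rot":[0,0,0]},
    {"hand":0,"xyz":[-9,1.1,-8],"delta_rot":[0,0,0]},
    {"hand":0,"xyz":[-13,1.6,-8],"delta_rot":[0,0,0]},
    {"hand":0,"xyz":[-17,2.1,-8],"delta_rot":[0,0,0]},
    {"hand":0,"xyz":[-21,2.6,-8],"delta_rot":[0,0,0]},
    {"hand":0,"xyz":[-23,2.9,-8],"delta_rot":[0,0,0]},
    {"hand":0,"xyz":[-24,3,-8],"delta_rot":[0,0,0]}
  ]
}}

```text
clock: 9.02
position: [566.4, -104.3, 283.5]
ee_rot: [0.757, 0.654, -0.0, -0.0]
contact_force: [-0.1, -0.5, -2.8]
gripper_width: 15.0
```

Run:
```python
from h import *
s=telemetry.read_state(); print(s["position"],s["contact_force"],s["clock"]); 
p=get_image("wrist"); save(p,'w5'); q=get_image("scene"); crop(q,'s5',215,305,180,270,6); t=get_image("top"); 
for nm,q in (("top",t),("scene",q)):
    rd=colmask(q,lambda h,S,V:((h<8)|(h>172))&(S>150)&(V>80)); n,l,st,c=cv2.connectedComponentsWithStats(rd.astype(np.uint8)); o=proj(q,[608,134,184])
    for i in range(1,n):
        if np.hypot(*(c[i]-o))<15: print(nm,st[i,4],c[i],ray(q,*c[i],190).round(1),ray(q,*c[i],178).round(1))
print(plan([563.6,-275.5,110],1.429))
```

```text
[ 566.35061155 -104.33388787  283.47649921] [-0.14902625 -0.46564703 -2.84780773] 9.0167
scene 19 [264.15789474 235.15789474] [613.2 139.6 190. ] [608.4 136.1 178. ]
(array([-17.251,   2.203,  17.373]), array([-0.0007, -0.0005, -0.0019]))
```

View pics/s5.png

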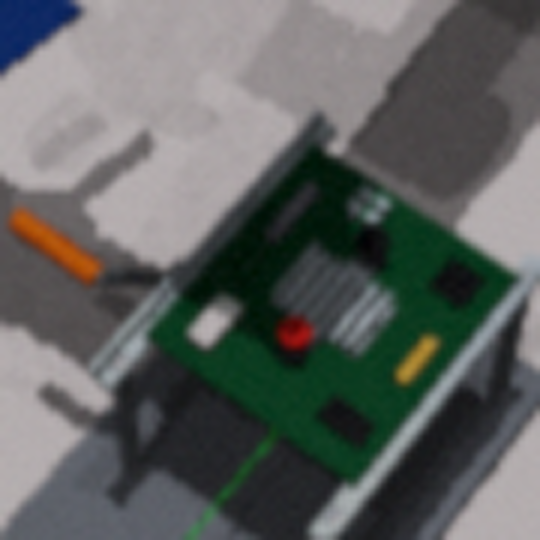

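View pics/w5.png

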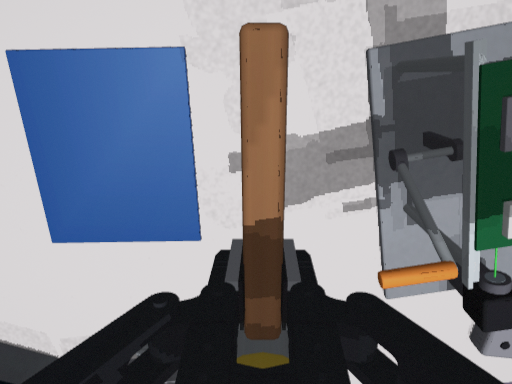

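The pin reads home: the red head now lies at the z=178 plane (608,136), and it took 29 N with no further travel. I'll return the mallet.

Emit:
{"fn": "apply_moves", "kwargs": {
  "steps": [
    {"hand":0,"xyz":[-4,0.5,3],"delta_rot":[0,0,0]},
    {"hand":0,"xyz":[-8,1,6],"delta_rot":[0,0,0]},
    {"hand":0,"xyz":[-12,1.5,9],"delta_rot":[0,0,0]},
    {"hand":0,"xyz":[-15,1.9,12],"delta_rot":[0,0,0]},
    {"hand":0,"xyz":[-17,2.2,15],"delta_rot":[0,0,0]},
    {"hand":0,"xyz":[-17.2,2.2,17.5],"delta_rot":[0,0,0]},
    {"hand":0,"xyz":[-17.2,2.2,19.5],"delta_rot":[0,0,0]},
    {"hand":0,"xyz":[-17.2,2.2,21.5],"delta_rot":[0,0,0]},
    {"hand":0,"xyz":[-17.2,2.2,23],"delta_rot":[0,0,0]},
    {"hand":0,"xyz":[-17.2,2.2,23],"delta_rot":[0,0,0]},
    {"hand":0,"xyz":[-17.2,2.2,23],"delta_rot":[0,0,0]}
  ]
}}

```text
clock: 10.08
position: [564.4, -273.6, 53.9]
ee_rot: [0.755, 0.656, -0.001, -0.001]
contact_force: [1.1, 0.3, -1.6]
gripper_width: 14.8
```

Run:
```python
from h import *
print(plan([563.6,-275.5,38.4],1.429))
p=get_image("wrist"); save(p,'w6')
```

```text
(array([-0.199, -0.045,  1.552]), array([-0.0017,  0.    ,  0.0016]))
```

View pics/w6.png

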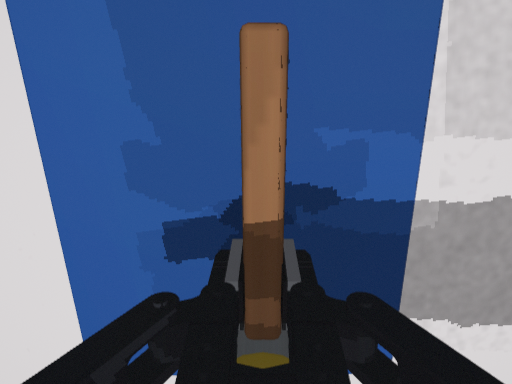

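Emit:
{"fn": "apply_moves", "kwargs": {
  "steps": [
    {"hand":0,"xyz":[-0.2,0,0.7],"delta_rot":[0,0,0]},
    {"hand":0,"xyz":[-0.2,0,1.2],"delta_rot":[0,0,0]},
    {"hand":0,"xyz":[-0.2,0,1.5],"delta_rot":[0,0,0]},
    {"hand":0,"xyz":[-0.2,0,1.5],"delta_rot":[0,0,0]},
    {"hand":0,"xyz":[-0.2,0,1.5],"delta_rot":[0,0,0]}
  ]
}}

```text
clock: 10.55
position: [563.6, -276.8, 39.9]
ee_rot: [0.756, 0.655, 0.0, 0.0]
contact_force: [-0.6, -0.8, -2.5]
gripper_width: 15.0
```

Emit:
{"fn": "apply_moves", "kwargs": {
  "steps": [
    {"hand":0,"xyz":[0,0,0.1],"delta_rot":[0,0,0]},
    {"hand":0,"xyz":[0,0,0.2],"delta_rot":[0,0,0]},
    {"hand":0,"xyz":[0,0,0.2],"delta_rot":[0,0,0]}
  ]
}}

```text
clock: 10.8
position: [564.0, -277.0, 38.4]
ee_rot: [0.756, 0.655, 0.0, 0.0]
contact_force: [-0.8, 0.7, 0.2]
gripper_width: 14.8
```

Contact, at the pick-up height. Releasing.

Emit:
{"fn": "apply_moves", "kwargs": {
  "steps": [
    {"hand":0.5,"xyz":[0,0,0],"delta_rot":[0,0,0]},
    {"hand":1,"xyz":[0,0,0],"delta_rot":[0,0,0]},
    {"hand":1,"xyz":[0,0,0],"delta_rot":[0,0,0]},
    {"hand":1,"xyz":[0,0,0],"delta_rot":[0,0,0]},
    {"hand":1,"xyz":[0,0,0],"delta_rot":[0,0,0]},
    {"hand":1,"xyz":[0,0,0],"delta_rot":[0,0,0]},
    {"hand":1,"xyz":[0,0,-2],"delta_rot":[0,0,0]},
    {"hand":1,"xyz":[0,0,-5],"delta_rot":[0,0,0]},
    {"hand":1,"xyz":[0,0,-9],"delta_rot":[0,0,0]},
    {"hand":1,"xyz":[0,0,-13],"delta_rot":[0,0,0]},
    {"hand":1,"xyz":[0,0,-17],"delta_rot":[0,0,0]},
    {"hand":1,"xyz":[0,0,-21],"delta_rot":[0,0,0]}
  ]
}}

```text
clock: 11.8
position: [563.2, -276.7, 249.9]
ee_rot: [0.756, 0.655, 0.0, 0.0]
contact_force: [1.2, 0.7, 0.1]
gripper_width: 85.0
```

Run:
```python
from h import *
s=telemetry.read_state(); print(s["position"],s["clock"],s["gripper_width"])
p=get_image("wrist"); save(p,'w7'); q=get_image("scene"); t=get_image("top")
print([ (np.round(d["xyz"],1).tolist(),round(d["confidence"],2)) for d in nets.pinpoint(p,"mallet")])
# rig localisation
for nm,pic in (("scene",q),("top",t)):
  for l in ["pin_head","other_pin","mirror_pivot","camera_lens","lever_grip","beam_origin","board"]:
    print(nm,l,[(np.round(d["xyz"],1).tolist(),round(d["confidence"],2)) for d in nets.pinpoint(pic,l)][:2])
```

```text
[ 563.22575427 -276.7393331   249.93354026] 11.8 84.9840307082747
[([609.4, -285.1, 0.4], 0.63)]
scene pin_head [([605.8, 129.8, 176.6], 0.5)]
scene other_pin [([540.2, 132.3, 149.8], 0.38)]
scene mirror_pivot [([576.3, 133.2, 75.4], 0.95), ([418.0, 292.3, -7.0], 0.21)]
scene camera_lens [([739.0, 139.9, 76.6], 0.77), ([608.5, -282.9, 36.7], 0.23)]
scene lever_grip []
scene beam_origin []
scene board [([573.0, 129.2, 148.9], 0.79)]
top pin_head [([606.8, 134.8, 178.1], 0.38)]
top other_pin [([540.5, 135.2, 148.8], 0.44)]
top mirror_pivot []
top camera_lens [([740.7, 135.2, 75.2], 0.86)]
top lever_grip [([646.4, 2.2, 175.6], 0.58)]
top beam_origin [([605.9, -286.6, 35.3], 0.21)]
top board [([570.5, 135.9, 147.7], 0.68)]
```

View pics/w7.png

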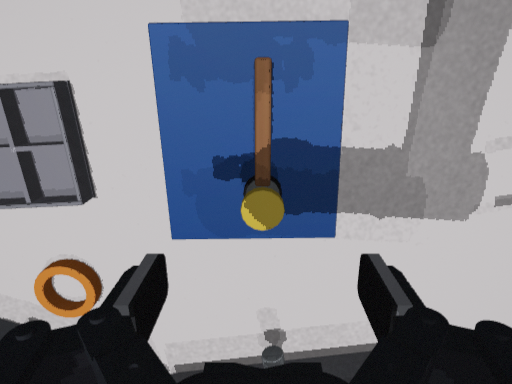

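Run:
```python
from h import *
s=telemetry.read_state(); print(np.round(s["joints"],3))
for y in (0.03,0.03+np.pi,0.03-np.pi): print(y,plan([590,-10,330],y))
```

```text
[-0.199  0.394  0.007  0.    -1.185 -1.514]
0.03 (array([26.788, -1.178, -8.226]), array([-1.0000e-04,  1.0000e-04,  1.3986e+00]))
3.171592653589793 (array([26.788, -1.178, -8.226]), array([-1.000e-04, -1.000e-04, -1.743e+00]))
-3.1115926535897933 (array([26.788, -1.178, -8.226]), array([-1.000e-04, -1.000e-04, -1.743e+00]))
```

Emit:
{"fn": "apply_moves", "kwargs": {
  "steps": [
    {"hand":1,"xyz":[3,0.1,-4],"delta_rot":[0,0,-0.12]},
    {"hand":1,"xyz":[6,0.2,-7],"delta_rot":[0,0,-0.24]},
    {"hand":1,"xyz":[9,0.4,-7],"delta_rot":[0,0,-0.36]},
    {"hand":1,"xyz":[12,0.5,-7],"delta_rot":[0,0,-0.48]},
    {"hand":1,"xyz":[15,0.6,-7],"delta_rot":[0,0,-0.6]},
    {"hand":1,"xyz":[18,0.7,-7],"delta_rot":[0,0,-0.72]},
    {"hand":1,"xyz":[20,0.8,-7],"delta_rot":[0,0,-0.84]},
    {"hand":1,"xyz":[22,0.9,-7],"delta_rot":[0,0,-0.96]},
    {"hand":1,"xyz":[24,1,-7],"delta_rot":[0,0,-1.08]},
    {"hand":1,"xyz":[26,1.1,-7],"delta_rot":[0,0,-1.2]},
    {"hand":1,"xyz":[28,1.2,-7],"delta_rot":[0,0,-1.32]},
    {"hand":1,"xyz":[29,1.3,-7],"delta_rot":[0,0,-1.44]}
  ]
}}

```text
clock: 13.7
position: [617.9, 10.4, 317.8]
ee_rot: [0.132, 0.991, 0.0, 0.0]
contact_force: [0.2, 0.1, -0.1]
gripper_width: 85.4
```

Run:
```python
from h import *
s=telemetry.read_state(); print(np.round(s["joints"],3))
print(plan([620,30,320],0.03+np.pi))
```

```text
[ 0.278  0.338  0.098 -0.    -1.331 -0.544]
(array([ 0.31 ,  1.945, -0.22 ]), array([ 4.000e-04,  2.000e-04, -2.954e-01]))
```

Emit:
{"fn": "apply_moves", "kwargs": {
  "steps": [
    {"hand":1,"xyz":[0.3,1.9,0],"delta_rot":[0,0,-0.12]},
    {"hand":1,"xyz":[0.3,1.9,0],"delta_rot":[0,0,-0.24]},
    {"hand":1,"xyz":[0.3,1.9,0],"delta_rot":[0,0,-0.295]},
    {"hand":1,"xyz":[0.3,1.9,0],"delta_rot":[0,0,-0.295]},
    {"hand":1,"xyz":[0.3,1.9,0],"delta_rot":[0,0,-0.295]}
  ]
}}

```text
clock: 14.12
position: [619.9, 27.6, 317.8]
ee_rot: [-0.01, 1.0, 0.0, 0.0]
contact_force: [-0.3, -1.1, 0.2]
gripper_width: 85.4
```

Run:
```python
from h import *
import pickle
p=get_image("wrist"); save(p,'w8'); pickle.dump(p,open('w8.pkl','wb'))
s=telemetry.read_state(); print(s["position"],s["clock"])
for l in ["pin_head","mirror_pivot","camera_lens","lever_grip","other_pin"]:
    print(l,[(np.round(d["xyz"],1).tolist(),round(d["confidence"],2)) for d in nets.pinpoint(p,l)][:2])
cv2.imwrite('pics/w8b.png',cv2.resize(p["frame"],(800,600),interpolation=cv2.INTER_CUBIC))
```

```text
[619.84418104  27.400091   317.85144425] 14.1667
pin_head [([609.9, 132.8, 176.6], 0.73)]
mirror_pivot []
camera_lens [([738.4, 138.9, 76.7], 0.77)]
lever_grip [([645.9, 1.7, 174.5], 0.86), ([608.1, 135.2, 136.3], 0.56)]
other_pin [([538.6, 131.6, 152.6], 0.59)]
```

View pics/w8b.png

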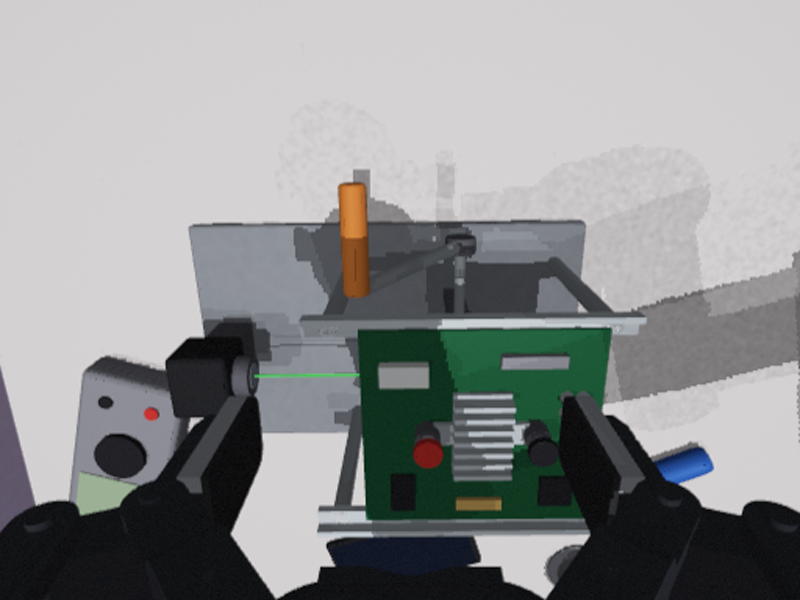

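Run:
```python
from h import *
import pickle
p=pickle.load(open('w8.pkl','rb'))
f=cv2.resize(p["frame"][100:200,180:400],None,fx=3.6,fy=3.6,interpolation=cv2.INTER_CUBIC); cv2.imwrite('pics/w8c.png',f)
f=cv2.resize(p["frame"][210:310,90:400],None,fx=2.58,fy=2.58,interpolation=cv2.INTER_CUBIC); cv2.imwrite('pics/w8d.png',f)
for nm,fn,pt,z in (('pin',lambda h,S,V:((h<8)|(h>172))&(S>150)&(V>80),(274,290),178),('bar',lambda h,S,V:(h>4)&(h<18)&(S>130)&(V>50),(226,155),177)):
    n,l,st,c=cv2.connectedComponentsWithStats(colmask(p,fn).astype(np.uint8))
    for i in range(1,n):
        if np.hypot(*(c[i]-pt))<15 and st[i,4]>20:
            print(nm,st[i],c[i],ray(p,*c[i],z).round(1))
            if nm=='bar':
                ys,xs=np.nonzero(l==i); W=np.array([ray(p,u,v,z)[:2] for u,v in zip(xs,ys)]); m=W.mean(0); u,S,vt=np.linalg.svd(W-m); d=vt[0]*np.sign(vt[0,1]); t=(W-m)@d; print('yaw',np.arctan2(d[1],d[0])-np.pi/2,t.min(),t.max(),m+d*t.min(),m+d*t.max())
for nm,u,v,z in (('shaft',460,270,75),('shaft2',460,245,75),('lens',257,376,75),('beam2',357,375,75),('blk',541,450,178)): print(nm,ray(p,u*.64,v*.64,z).round(1))
```

```text
pin [265 282  18  17 247] [273.53441296 290.31578947] [607.7 132.8 178. ]
bar [ 217  117   20   73 1210] [226.2231405  152.95867769] [649.3   5.2 177. ]
yaw 0.02663108837280359 -28.569850931598694 30.05732741336653 [650.07930671 -23.00050231] [648.51818568  35.60588763]
shaft [583.5  50.1  75. ]
shaft2 [584.4  31.6  75. ]
lens [736.5 138.8  75. ]
beam2 [658.9 136.4  75. ]
blk [541.2 128.9 178. ]
```

View pics/w8c.png

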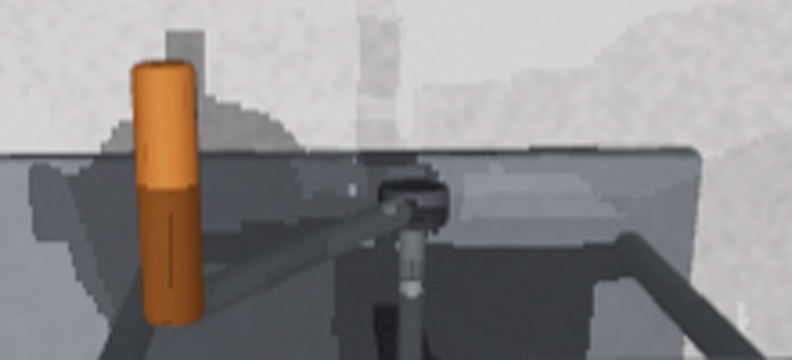

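View pics/w8d.png

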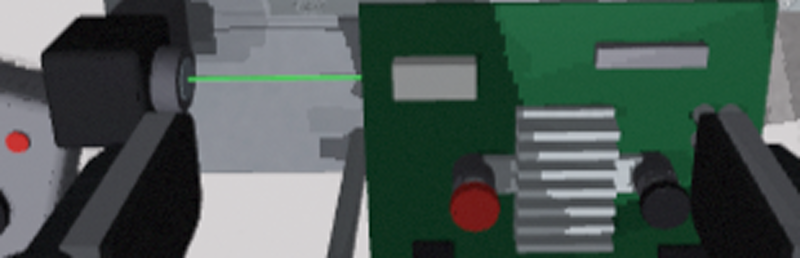

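Pivot x estimates from the camera range from 577 to 582. I'll take a low side view under the board to measure the tip and the beam directly.

Emit:
{"fn": "apply_moves", "kwargs": {
  "steps": [
    {"hand":1,"xyz":[0.2,-2.5,0],"delta_rot":[-0.1,0,0]},
    {"hand":1,"xyz":[0.4,-5,0.5],"delta_rot":[-0.2,0,0]},
    {"hand":1,"xyz":[0.6,-7.5,1],"delta_rot":[-0.3,0,0]},
    {"hand":1,"xyz":[0.8,-10,2],"delta_rot":[-0.42,0,0]},
    {"hand":1,"xyz":[1,-12,3],"delta_rot":[-0.54,0,0]},
    {"hand":1,"xyz":[1,-12,5],"delta_rot":[-0.66,0,0]},
    {"hand":1,"xyz":[1,-12,7],"delta_rot":[-0.78,0,0]},
    {"hand":1,"xyz":[1,-12,9],"delta_rot":[-0.9,0,0]},
    {"hand":1,"xyz":[1,-12,10],"delta_rot":[-1.02,0,0]},
    {"hand":1,"xyz":[1,-12,11],"delta_rot":[-1.13,0,0]},
    {"hand":1,"xyz":[1,-12,12],"delta_rot":[-1.13,0,0]}
  ]
}}

```text
clock: 15.33
position: [611.4, -95.5, 192.5]
ee_rot: [-0.005, 0.843, 0.538, -0.008]
contact_force: [-0.6, 0.1, -1.0]
gripper_width: 85.2
```

Run:
```python
from h import *
s=telemetry.read_state(); print(np.round(s["joints"],3),s["position"],s["clock"]); r=R.from_quat(s["ee_rot"]); print(r.as_matrix().round(2)); p=get_image("wrist"); print(p["origin"],camR(p).apply([0,0,1])); save(p,'w9')
print(r.inv().apply(np.array([610,-55,115])-s["position"]))
```

```text
[-0.389  0.697  0.307 -1.006 -1.746  0.523] [611.42343311 -95.45843137 192.46427396] 15.3333
[[-1.    0.   -0.02]
 [-0.02  0.42  0.91]
 [ 0.01  0.91 -0.42]]
[ 613.72171833 -239.78551401  168.40597252] [-0.01704204  0.99424724 -0.10574496]
[  0.08644343 -53.19575806  69.35292657]
```

View pics/w9.png

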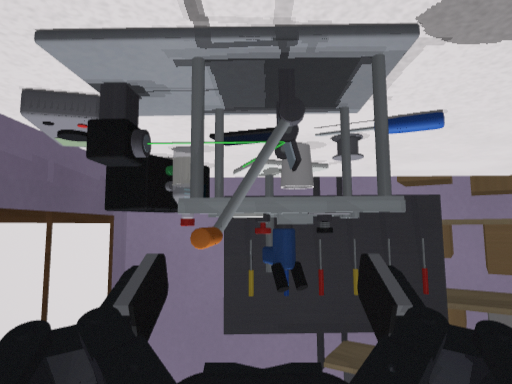

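Emit:
{"fn": "apply_moves", "kwargs": {
  "steps": [
    {"hand":1,"xyz":[0,-2.5,1.2],"delta_rot":[0,0,0]},
    {"hand":1,"xyz":[0,-5,2.4],"delta_rot":[0,0,0]},
    {"hand":1,"xyz":[0,-6,3.5],"delta_rot":[0,0,0]},
    {"hand":1,"xyz":[0,-6,4],"delta_rot":[0,0,0]},
    {"hand":1,"xyz":[0,-6,4],"delta_rot":[0,0,0]}
  ]
}}

```text
clock: 15.8
position: [612.4, -80.2, 127.0]
ee_rot: [-0.01, 0.845, 0.535, -0.007]
contact_force: [0.4, -0.2, 0.0]
gripper_width: 85.3
```

Run:
```python
from h import *
import pickle
s=telemetry.read_state(); print(s["position"],s["clock"]); p=get_image("wrist"); pickle.dump(p,open('w10.pkl','wb')); print(p["origin"],camR(p).apply([0,0,1]))
cv2.imwrite('pics/w10.png',cv2.resize(p["frame"][30:230,140:400],None,fx=3,fy=3,interpolation=cv2.INTER_CUBIC))
for l in ("pin_tip","mirror_pivot","beam_origin"): print(l,[(np.round(d["xyz"],1).tolist(),round(d["confidence"],2)) for d in nets.pinpoint(p,l)][:2])
```

```text
[612.35902496 -80.18499719 127.02071083] 15.8
[ 616.07720789 -224.59547916  103.8963785 ] [-0.02439911  0.99339633 -0.11210897]
pin_tip [([607.4, 135.5, 138.1], 0.59)]
mirror_pivot [([580.4, 134.1, 78.4], 0.66)]
beam_origin [([608.7, 137.6, 137.9], 0.59), ([527.4, 472.8, -1.0], 0.33)]
```

View pics/w10.png

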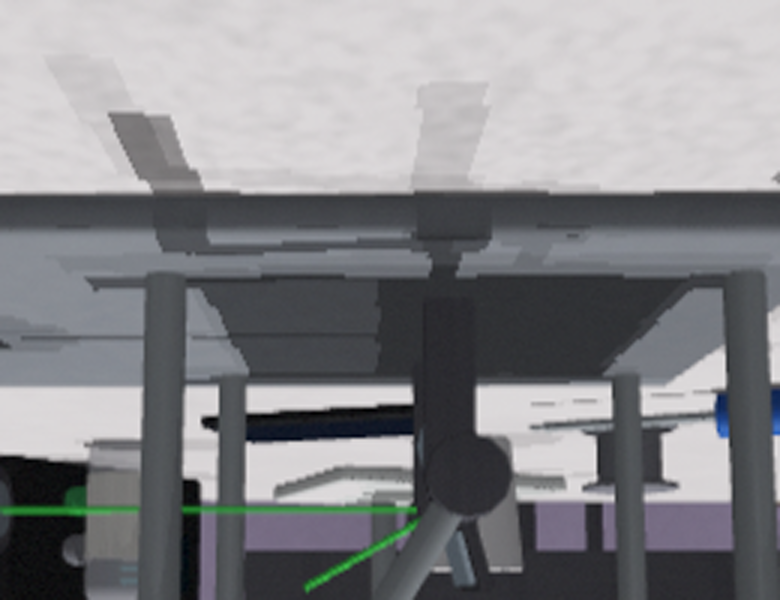

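Run:
```python
from h import *
import pickle
p=pickle.load(open('w10.pkl','rb'))
cv2.imwrite('pics/w10b.png',cv2.resize(p["frame"][175:295,190:330],None,fx=5,fy=5,interpolation=cv2.INTER_CUBIC))
rd=colmask(p,lambda h,S,V:((h<8)|(h>172))&(S>150)&(V>60)); n,l,st,c=cv2.connectedComponentsWithStats(rd.astype(np.uint8)); print([(st[i],c[i].round(1)) for i in range(1,n) if st[i,4]>10])
print('pred tip',proj(p,[608,134.5,139]),'pivot',proj(p,[580,134,75]))
```

```text
[(array([177, 252,   8,   6,  46], dtype=int32), array([180.3, 254.5])), (array([259, 261,   8,  10,  63], dtype=int32), array([262.2, 265.9])), (array([422, 289,   6,  18,  86], dtype=int32), array([424.5, 297. ])), (array([254, 295,  17,   5,  80], dtype=int32), array([262.3, 296.9])), (array([317, 295,   5,  21,  93], dtype=int32), array([318.9, 305.9]))]
pred tip [261.69256129 259.25674451] pivot [287.76570407 198.62883862]
```

View pics/w10b.png

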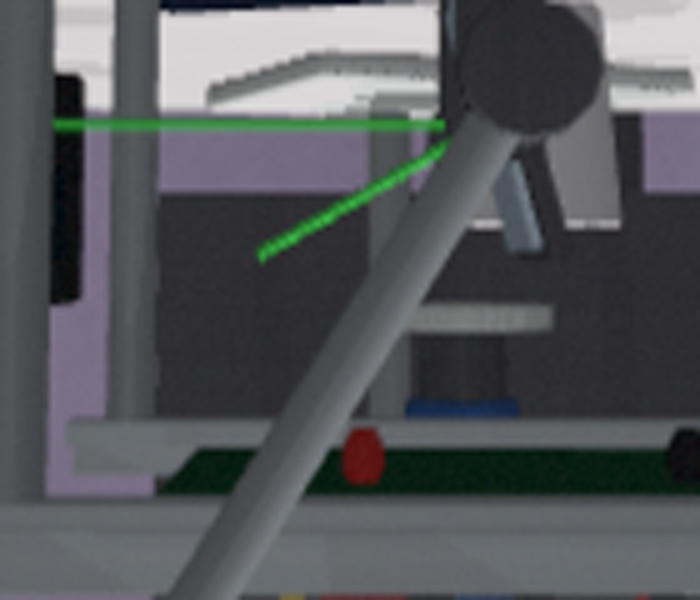

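Run:
```python
from h import *
import pickle
p=pickle.load(open('w10.pkl','rb')); cr=camR(p); o=np.array(p["origin"])
g=colmask(p,lambda h,S,V:(h>50)&(h<70)&(S>140)&(V>90)); ys,xs=np.nonzero(g)
inc=(np.abs(ys-200)<4)&(xs<282)&(xs>150); ref=(ys>=205)&(ys<230)&(xs>235)&(xs<282)
w=p["frame"].astype(float)
a=np.polyfit(xs[inc],ys[inc],1); b=np.polyfit(xs[ref],ys[ref],1); ux=(b[1]-a[1])/(a[0]-b[0]); piv=(ux,np.polyval(a,ux)); print(a,b,inc.sum(),ref.sum(),piv, xs[ref].min(),ys[ref].max())
rd=colmask(p,lambda h,S,V:((h<8)|(h>172))&(S>120)&(V>50)); print([ (y,np.nonzero(rd[y,250:275])[0]+250) for y in range(257,272)])
for yaw in (.02,.03,.04):
    n=np.array([-np.sin(yaw),np.cos(yaw),0]); ex=np.array([np.cos(yaw),np.sin(yaw),0])
    for P0 in ([608,134.5,0],[608,137,0]):
        def on(u,v):
            d=cr.apply([(u-p["cx"])/p["fx"],(v-p["cy"])/p["fy"],1]); return o+d*((np.array(P0)-o)@n)/(d@n)
        A=on(*piv);T=on(262.4,260.8);E=on(242.4,226.4)
        bet=np.arctan2(T[2]-A[2],(T-A)@ex); bc=np.arctan2(64,(T-A)@ex)
        print(yaw,P0[1],A.round(1),T.round(1),'xt',((T-A)@ex).round(2),'q',((bet-.524)/2).round(4),((bc-.524)/2).round(4),'restang',np.arctan2(E[2]-A[2],(E-A)@ex).round(3))
```

```text
[-2.45709072e-03  1.99858317e+02] [ -0.57258245 363.57951419] 67 81 (np.float64(287.1670148602974), np.float64(199.15272158390349)) 242 226
[(257, array([], dtype=int64)), (258, array([], dtype=int64)), (259, array([], dtype=int64)), (260, array([], dtype=int64)), (261, array([261, 262, 263, 264])), (262, array([260, 261, 262, 263, 264])), (263, array([259, 260, 261, 262, 263, 264, 265])), (264, array([259, 260, 261, 262, 263, 264, 265])), (265, array([258, 259, 260, 261, 262, 263, 264, 265, 266])), (266, array([259, 260, 261, 262, 263, 264, 265, 266])), (267, array([259, 260, 261, 262, 263, 264, 265, 266])), (268, array([259, 260, 261, 262, 263, 264, 265, 266])), (269, array([259, 260, 261, 262, 263, 264, 265])), (270, array([259, 260, 261, 262, 263, 264, 265])), (271, array([260, 261, 262, 263, 264]))]
0.02 134.5 [580.7 134.   75.6] [607.3 134.5 140.6] xt 26.61 q 0.3292 0.3264 restang 0.546
0.02 137 [580.4 136.4  75.4] [607.2 137.  140.9] xt 26.79 q 0.3292 0.3252 restang 0.546
0.03 134.5 [580.7 133.7  75.6] [607.3 134.5 140.6] xt 26.59 q 0.3293 0.3265 restang 0.545
0.03 137 [580.4 136.2  75.4] [607.2 137.  140.9] xt 26.77 q 0.3293 0.3253 restang 0.545
0.04 134.5 [580.7 133.4  75.6] [607.3 134.5 140.6] xt 26.57 q 0.3293 0.3267 restang 0.545
0.04 137 [580.5 135.9  75.4] [607.2 137.  140.8] xt 26.75 q 0.3293 0.3254 restang 0.545
```

Side view under the board: beam meets mirror at px (287,199), and tip end is at (262.5,261). So the tip is 26.7 mm ahead of and 64 mm above the pivot, which gives q ≈ 0.326. Now back to upright above the bar.

Emit:
{"fn": "apply_moves", "kwargs": {
  "steps": [
    {"hand":1,"xyz":[-0.1,3,-2.5],"delta_rot":[0,0,0]},
    {"hand":1,"xyz":[-0.2,5.5,-4.2],"delta_rot":[0.1,0,0]},
    {"hand":1,"xyz":[-0.4,7.5,-5.2],"delta_rot":[0.22,0,0]},
    {"hand":1,"xyz":[-0.5,9.5,-6],"delta_rot":[0.34,0,0]},
    {"hand":1,"xyz":[-0.6,11,-7],"delta_rot":[0.46,0,0]},
    {"hand":1,"xyz":[-0.8,12.5,-7.5],"delta_rot":[0.58,0,0]},
    {"hand":1,"xyz":[-1,13.9,-8],"delta_rot":[0.7,0,0]},
    {"hand":1,"xyz":[-1,13.9,-8],"delta_rot":[0.82,0,0]},
    {"hand":1,"xyz":[-1,13.9,-8],"delta_rot":[0.94,0,0]},
    {"hand":1,"xyz":[-1,13.9,-8],"delta_rot":[1.06,0,0]},
    {"hand":1,"xyz":[-1,13.9,-8],"delta_rot":[1.13,0,0]},
    {"hand":1,"xyz":[-1,13.9,-8],"delta_rot":[1.13,0,0]}
  ]
}}

```text
clock: 17.0
position: [621.9, -92.5, 287.9]
ee_rot: [-0.013, 1.0, -0.001, 0.001]
contact_force: [-0.4, 0.5, -0.3]
gripper_width: 85.0
```

Run:
```python
from h import *
s=telemetry.read_state(); print(np.round(s["joints"],3),s["position"],s["clock"]); print(plan([649,3,250],np.pi+.03))
```

```text
[ 0.11   0.37   0.071  0.002 -1.271 -0.085] [621.93702589 -92.49084864 287.86527505] 17.0
(array([-2.951,  9.483,  3.771]), array([-0.0022,  0.0018, -0.0036]))
```

Emit:
{"fn": "apply_moves", "kwargs": {
  "steps": [
    {"hand":1,"xyz":[-1.5,4,0.5],"delta_rot":[-0.002,0.002,-0.004]},
    {"hand":1,"xyz":[-2.5,7.5,2],"delta_rot":[-0.002,0.002,-0.004]},
    {"hand":1,"xyz":[-3,9.5,3.5],"delta_rot":[-0.002,0.002,-0.004]},
    {"hand":1,"xyz":[-3,9.5,3.8],"delta_rot":[-0.002,0.002,-0.004]},
    {"hand":1,"xyz":[-3,9.5,3.8],"delta_rot":[-0.002,0.002,-0.004]},
    {"hand":1,"xyz":[-3,9.5,3.8],"delta_rot":[-0.002,0.002,-0.004]}
  ]
}}

```text
clock: 17.5
position: [650.7, -0.2, 249.3]
ee_rot: [-0.012, 1.0, 0.001, -0.0]
contact_force: [0.2, 0.1, 0.1]
gripper_width: 85.5
```

Run:
```python
from h import *
s=telemetry.read_state(); print(s["position"],s["clock"]); print(plan([649,4,179.8],np.pi+.03))
p=get_image("wrist"); save(p,'w11')
n,l,st,c=cv2.connectedComponentsWithStats(colmask(p,lambda h,S,V:(h>4)&(h<18)&(S>130)&(V>50)).astype(np.uint8))
for i in range(1,n):
    if st[i,4]>300: print(st[i],c[i],ray(p,*c[i],177))
```

```text
[ 6.50699248e+02 -2.47542885e-01  2.49292915e+02] 17.5
(array([0.153, 0.411, 6.95 ]), array([ 0.0025, -0.0009, -0.005 ]))
[ 254  177   22   90 1898] [264.67860906 220.76975764] [649.26286913   4.85774486 177.        ]
```

View pics/w11.png

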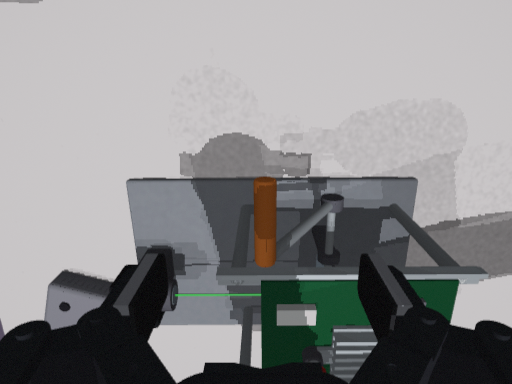

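The bar is at col 265, centred between the pads. Descending and closing.

Emit:
{"fn": "apply_moves", "kwargs": {
  "steps": [
    {"hand":1,"xyz":[0.15,0.35,2.5],"delta_rot":[0,0,-0.005]},
    {"hand":1,"xyz":[0.15,0.35,5],"delta_rot":[0,0,-0.005]},
    {"hand":1,"xyz":[0.15,0.35,6.6],"delta_rot":[0,0,-0.005]},
    {"hand":1,"xyz":[0.15,0.35,6.9],"delta_rot":[0,0,-0.005]},
    {"hand":1,"xyz":[0.15,0.35,6.9],"delta_rot":[0,0,-0.005]},
    {"hand":1,"xyz":[0.15,0.35,6.9],"delta_rot":[0,0,-0.005]},
    {"hand":0,"xyz":[0.15,0.35,6.9],"delta_rot":[0,0,-0.005]},
    {"hand":0,"xyz":[0.15,0.35,6.9],"delta_rot":[0,0,-0.005]},
    {"hand":0,"xyz":[0.15,0.35,6.9],"delta_rot":[0,0,-0.005]},
    {"hand":0,"xyz":[0.15,0.35,6.9],"delta_rot":[0,0,-0.005]}
  ]
}}

```text
clock: 18.38
position: [649.0, 4.4, 180.1]
ee_rot: [-0.016, 1.0, 0.001, -0.0]
contact_force: [0.2, 0.6, -0.2]
gripper_width: 39.1
```

Emit:
{"fn": "apply_moves", "kwargs": {
  "steps": [
    {"hand":0,"xyz":[0,0,0],"delta_rot":[0,0,0]},
    {"hand":0,"xyz":[0,0,0],"delta_rot":[0,0,0]},
    {"hand":0,"xyz":[0,0,0],"delta_rot":[0,0,0]},
    {"hand":0,"xyz":[0,0,0],"delta_rot":[0,0,0]}
  ]
}}

```text
clock: 18.72
position: [649.1, 4.4, 179.6]
ee_rot: [-0.016, 1.0, 0.001, -0.001]
contact_force: [0.5, 0.5, 0.8]
gripper_width: 11.9
```

Run:
```python
from h import *
s=telemetry.read_state(); print(s["position"],s["contact_force"],s["gripper_width"],s["clock"]); p=get_image("wrist"); save(p,'w12')
```

```text
[649.07319017   4.41925252 179.58773321] [0.48032262 0.49918827 0.78039458] 11.94401376765977 18.7167
```

View pics/w12.png

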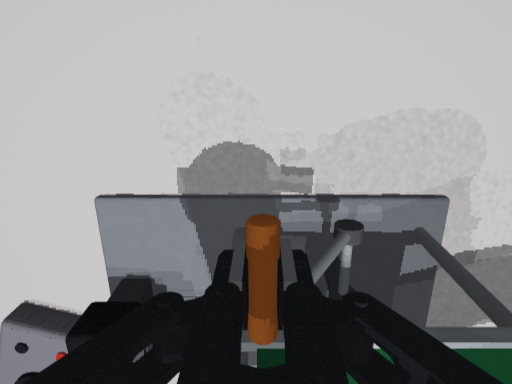

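Emit:
{"fn": "apply_moves", "kwargs": {
  "steps": [
    {"hand":0,"xyz":[0.4,0,-0.25],"delta_rot":[0,0,0]},
    {"hand":0,"xyz":[0.83,0,-0.48],"delta_rot":[0,0,0]},
    {"hand":0,"xyz":[1.26,0,-0.69],"delta_rot":[0,0,0]},
    {"hand":0,"xyz":[1.7,0,-0.88],"delta_rot":[0,0,0]},
    {"hand":0,"xyz":[2.15,0,-1.06],"delta_rot":[0,0,0]},
    {"hand":0,"xyz":[2.6,0,-1.22],"delta_rot":[0,0,0]},
    {"hand":0,"xyz":[3.1,0,-1.37],"delta_rot":[0,0,0]},
    {"hand":0,"xyz":[3.59,0,-1.5],"delta_rot":[0,0,0]},
    {"hand":0,"xyz":[3.59,0,-1.5],"delta_rot":[0,0,0]},
    {"hand":0,"xyz":[3.59,0,-1.5],"delta_rot":[0,0,0]}
  ]
}}

```text
clock: 19.6
position: [613.8, 3.3, 196.2]
ee_rot: [-0.016, 1.0, 0.001, 0.001]
contact_force: [4.4, 0.6, 4.1]
gripper_width: 12.1
```

Run:
```python
from h import *
import pickle
s=telemetry.read_state(); print(s["position"],s["contact_force"],s["gripper_width"],s["clock"]); p=get_image("wrist"); save(p,'w13'); pickle.dump(p,open('w13.pkl','wb')); q=get_image("scene"); crop(q,'s13',215,305,180,270,6)
print([(np.round(d["xyz"],1).tolist(),round(d["confidence"],2)) for d in nets.pinpoint(p,"lever_grip")][:2])
```

```text
[613.83786874   3.30224486 196.24584057] [4.36591033 0.60834361 4.05568625] 12.12725825402216 19.6
[([612.0, 1.7, 190.7], 0.65)]
```

View pics/w13.png

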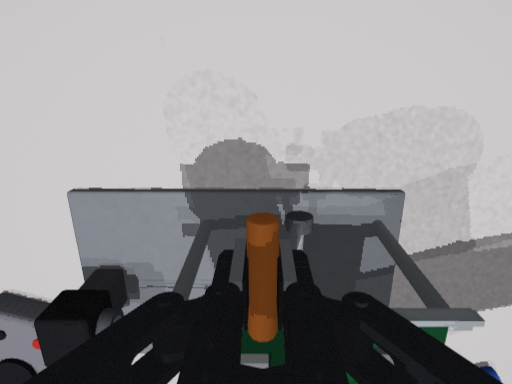

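View pics/s13.png

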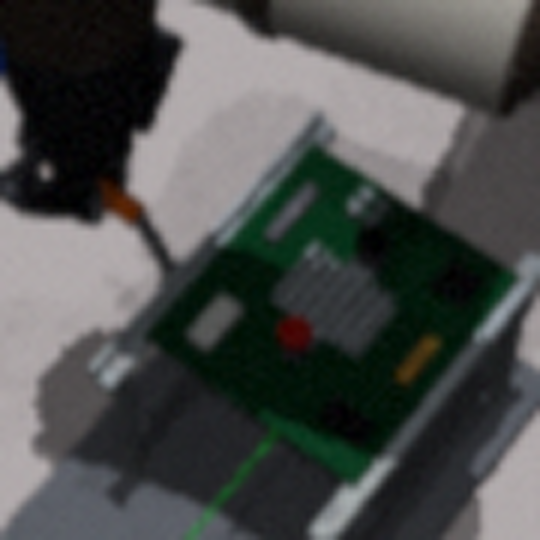

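Emit:
{"fn": "apply_moves", "kwargs": {
  "steps": [
    {"hand":0,"xyz":[0,0,0],"delta_rot":[0,0,0]},
    {"hand":0,"xyz":[0,0,0],"delta_rot":[0,0,0]},
    {"hand":0,"xyz":[0,0,0],"delta_rot":[0,0,0]},
    {"hand":0,"xyz":[0,0,0],"delta_rot":[0,0,0]}
  ]
}}

```text
clock: 20.08
position: [614.4, 3.3, 196.1]
ee_rot: [-0.016, 1.0, 0.001, 0.001]
contact_force: [4.9, 0.4, 6.8]
gripper_width: 12.1
```

Run:
```python
from h import *
s=telemetry.read_state(); print(s["position"],s["contact_force"],s["wrist_torque"],s["gripper_width"],s["clock"])
import pickle
p=pickle.load(open('w13.pkl','rb'))
cv2.imwrite('pics/w13b.png',cv2.resize(p["frame"][190:290,160:360],None,fx=4,fy=4,interpolation=cv2.INTER_CUBIC))
print(proj(p,[581.5-(-92)*-.03+5.5,42,75]))
for x in (578,581,584): print(x, [proj(p,[x+.03*(134-y),y,75]).round(1) for y in (28,45)])
```

```text
[614.43187827   3.30045451 196.08729068] [4.88766322 0.43821115 6.77188519] [ 0.20334997 -1.52808491 -0.07697456] 12.12241203021164 20.0833
[298.38540372 234.61866477]
578 [array([303.4, 218.7]), array([302.6, 238.1])]
581 [array([299.6, 218.6]), array([298.8, 238. ])]
584 [array([295.8, 218.5]), array([295.1, 237.9])]
```

View pics/w13b.png

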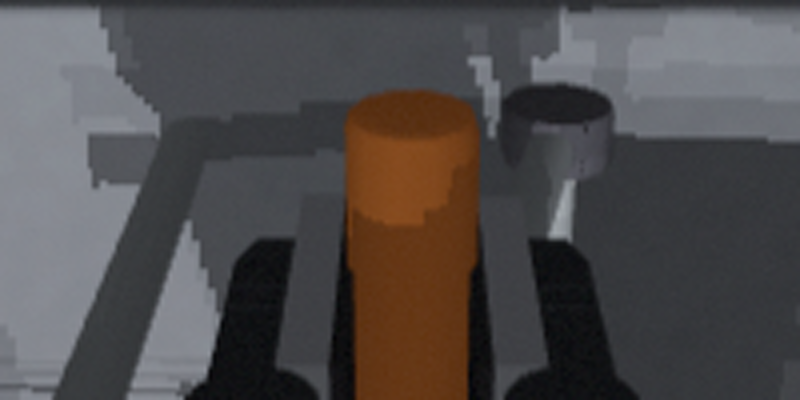

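Emit:
{"fn": "apply_moves", "kwargs": {
  "steps": [
    {"hand":0,"xyz":[0.13,0,-0.15],"delta_rot":[0,0,0]},
    {"hand":0,"xyz":[0.13,0,-0.15],"delta_rot":[0,0,0]},
    {"hand":0,"xyz":[0.13,0,-0.15],"delta_rot":[0,0,0]},
    {"hand":0,"xyz":[0.13,0,-0.15],"delta_rot":[0,0,0]},
    {"hand":0,"xyz":[0.13,0,-0.15],"delta_rot":[0,0,0]}
  ]
}}

```text
clock: 20.5
position: [612.7, 3.3, 196.6]
ee_rot: [-0.016, 1.0, 0.001, 0.0]
contact_force: [5.8, 0.8, 3.1]
gripper_width: 11.5
```

Run:
```python
from h import *
s=telemetry.read_state(); print(s["position"],s["contact_force"],s["clock"])
t=get_image("top"); p=get_image("wrist"); cv2.imwrite('pics/w14.png',cv2.resize(p["frame"][190:384,60:460],None,fx=2,fy=2,interpolation=cv2.INTER_CUBIC)); crop(t,'t14',190,300,90,200,5)
```

```text
[612.69950443   3.29793199 196.5715014 ] [5.77085092 0.77608432 3.10031195] 20.5
```

View pics/w14.png

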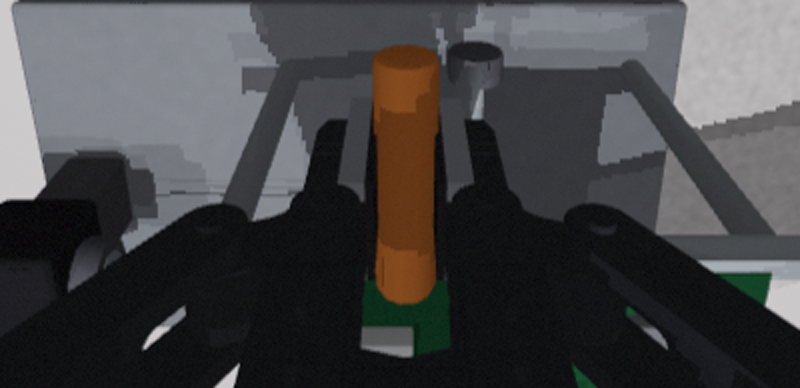

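View pics/t14.png

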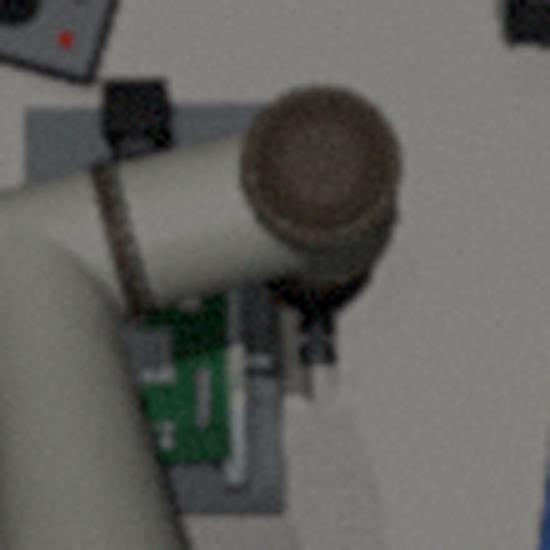

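Emit:
{"fn": "apply_moves", "kwargs": {
  "steps": [
    {"hand":0,"xyz":[-0.03,0,-0.03],"delta_rot":[0,0,0]},
    {"hand":0,"xyz":[-0.03,0,-0.03],"delta_rot":[0,0,0]},
    {"hand":0,"xyz":[-0.03,0,-0.03],"delta_rot":[0,0,0]},
    {"hand":0,"xyz":[-0.03,0,-0.03],"delta_rot":[0,0,0]},
    {"hand":0,"xyz":[-0.03,0,-0.03],"delta_rot":[0,0,0]},
    {"hand":0,"xyz":[-0.03,0,-0.03],"delta_rot":[0,0,0]},
    {"hand":0,"xyz":[-0.03,0,-0.03],"delta_rot":[0,0,0]},
    {"hand":0,"xyz":[-0.03,0,-0.03],"delta_rot":[0,0,0]}
  ]
}}

```text
clock: 21.27
position: [612.8, 3.3, 196.6]
ee_rot: [-0.016, 1.0, 0.001, -0.0]
contact_force: [5.3, 1.1, 2.7]
gripper_width: 12.0
```

Run:
```python
from h import *
s=telemetry.read_state(); P=np.array(s["position"]); print(P,s["contact_force"],s["gripper_width"],s["clock"])
d=(P-[649.07,4.42,179.59]); dx=d[0]*np.cos(.03)+d[1]*np.sin(.03); print('q',.5585-np.arcsin((63.59+dx)/120))
q=get_image("scene"); save(q,'s15'); t=get_image("top"); save(t,'t15')
for l in ("mallet","beam_origin","mirror"): print(l,[(np.round(d["xyz"],1).tolist(),round(d["confidence"],2)) for d in nets.pinpoint(q,l)][:3])
```

```text
[612.79759989   3.30237973 196.58597743] [5.28830497 1.06974499 2.67971815] 12.03508829559927 21.2667
q 0.32898700725315005
mallet [([606.0, -280.9, 7.8], 0.56), ([200.6, -471.5, 1.7], 0.56), ([603.8, 132.7, 181.0], 0.39)]
beam_origin []Traceback (most recent call last):
  File "<stdin>", line 5, in <module>
ValueError: it knows: beam_origin, board, camera_lens, cup, handset, lever_grip, mallet, mallet_handle, mallet_head, mat, mirror_pivot, other_pin, pin_head, pin_tip, rig, screwdriver, spool
```

View pics/s15.png

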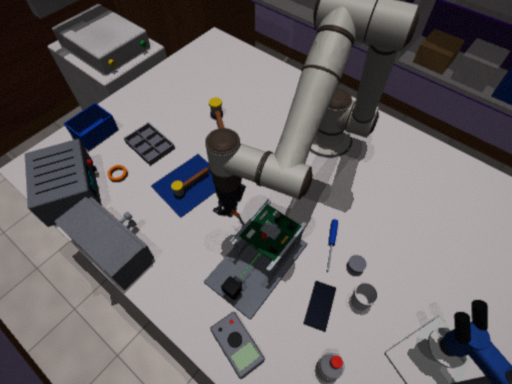

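Emit:
{"fn": "apply_moves", "kwargs": {
  "steps": [
    {"hand":0,"xyz":[-0.04,0,0.01],"delta_rot":[0,0,0]},
    {"hand":0,"xyz":[-0.04,0,0.01],"delta_rot":[0,0,0]},
    {"hand":0,"xyz":[-0.04,0,0.01],"delta_rot":[0,0,0]},
    {"hand":0,"xyz":[-0.04,0,0.01],"delta_rot":[0,0,0]},
    {"hand":0,"xyz":[-0.04,0,0.01],"delta_rot":[0,0,0]},
    {"hand":0,"xyz":[-0.04,0,0.01],"delta_rot":[0,0,0]}
  ]
}}

```text
clock: 21.97
position: [613.1, 3.3, 196.5]
ee_rot: [-0.016, 1.0, 0.001, -0.0]
contact_force: [5.7, 0.6, 2.7]
gripper_width: 12.0
```

Run:
```python
from h import *
s=telemetry.read_state(); P=np.array(s["position"]); print(P,s["contact_force"],s["gripper_width"],s["clock"])
d=(P-[649.07,4.42,179.59]); dx=d[0]*np.cos(.03)+d[1]*np.sin(.03); q=.5585-np.arcsin((63.59+dx)/120); print('q',q)
if .318<q<.335: print(workorder.job_done())
```

```text
[613.14060985   3.28853249 196.45829159] [5.70463767 0.64900542 2.71451444] 11.988135293682351 21.9667
q 0.32605548432267295
the job is handed in; nothing more can be done
None
```

The pin is driven home, the mallet is back on the blue mat and released, and the gripper is holding the mirror handle at about 0.326 rad. I handed the job in at about 22 s of the 48 s allowed. I could not see the reflected beam once the handle was held, so that aim is calculated rather than seen.

- **Pin:** I pressed it home with the smaller mallet, the one on the mat. At the end of travel it took about 29 N with almost no further movement (under 1 mm). From under the board its tip was level with the black pin's, which is already home.
- **Mallet:** It stands upright on the mat in almost the same place as before. The wrist and scene pictures after release both show it there.
- **Mirror aim:** A side view under the board with the mirror at rest put the tip 26.7 mm ahead of the pivot; with the stated 64 mm height that gives 0.326 rad. The gripper's movement from the rest position gives the same angle.
- **What disagreed:**
    - The hand rose about 1.7 mm more than the handle's arc predicts, possibly because the bar rolled between the pads. I estimate that puts the beam off by about 1 mm at the tip.
    - Pivot x estimates ranged from 577 to 582 mm; I used 581, from the side view and the grip position.
    - The beam at rest measured 0.545 rad in that view instead of the stated 0.524.

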